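# Load soldered return bends into the rinsing station

### The arm

A 6-joint arm with a two-finger parallel gripper is mounted at the origin on the work surface. World frame = base frame: x ahead of the robot, y to its left, z up, the work surface at z = 0. Lengths are in m, angles in rad, forces in N, time in s.
With the tool pointing down it reaches from about 0.25 to 0.775 m from the base axis. Payload 4 kg.
Tool frame: the origin (TCP) lies between the finger pads; the fingertips stand 14 mm ahead of it and the grasp point (between the pads) lies 5 mm behind it (r.nose_length is the distance from the TCP to the fingertips, in m); z points along the fingers, x is the direction in which the jaws open and shut, and the axes are right-handed (so a half turn about z gives the same grasp; the last joint's range is limited). The gripper opens to 85 mm and grips with 20 to 120 N. Pads are 22 mm wide; open, the fingers measure 114 mm over their backs; the gripper's body (76 mm by 85 mm) begins 54 mm behind the grasp point. The pads swing forward as they close: fully open they stand 13 mm farther back than shut.
Start: joints at [-0.103, 0.087, 1.371, -0, 1.684, -0.103], TCP at [0.55, -0, 0.245] pointing down, gripper open.
Joint ranges: [-3.1, 3.1], [-0.76, 2.03], [0.27, 2.55], [-1.08, 4.22], [0.17, 2.65], [-2.57, 2.57]. Speed limits (rad/s): [2.79, 2.79, 3.14, 3.14, 3.14, 3.14].

### API

Orientations are given as a rotation vector (axis times angle).
In Python, from bench import r, vision, sign_off gives the robot as it stands.
- The arm moves only by the shell command python3 -m crank 'ROWS' [FORCE]. ROWS is a JSON object of lists of equal length, an entry for each row: "slide": the shift along the tool's x, y, z in mm, a list of three; "turn": the turn about the tool's z in degrees; "grip": the opening, from 0 (shut) to 1 (fully open). A call has 1 to 5 rows; each row is the pose to reach, as a shift and turn from the pose commanded when the call began, along the tool's axes at that moment; what a row does not reach only later rows make up. A row lasts 1/10 s, in which the tool goes at most 50 mm and 8.59 degrees, less where a joint would pass 70% of its speed; a pose out of reach is approached as far as the arm can. A call with a gripper value outside its range is refused whole. The fingers move at their own pace and stop on an object; FORCE is the grip in N (left out, the last holds). Time passes only in rows, so rows that repeat a pose let the fingers close. It gives the time, the measured TCP pose, the force and the opening at its end, in the units of the state.
- r.read_state(): the state, without advancing time (a new reading comes with each control period).
- vision.read_camera(name): name is "scene" or "side" or "wrist"; returns the picture (400x640x3 uint8, red, green, blue); there is no depth.
- vision.camera_params(name): a dict with "vertical_fov" (degrees; the focal length in pixels is half the picture's height over the tangent of half this angle, whatever the lens; pixels are square), "cx", "cy" (the principal point, pixels), "distortion" ([k1, k2, p1, p2, k3] as OpenCV has them; the pictures are not rectified), "position" and "attitude" of the camera in the world; the wrist camera has in their place "mount" (4x4, takes a point from camera to tool coordinates, whose origin is the TCP and whose axes are the tool frame's). Camera axes: x right, y down, z forward; pixel columns grow to the right and rows downward; lengths in m; the calibration is good to about 2 mm. A picture is of the moment at which its call begins: read the wrist's pose just before it. camera_params takes no time and is no camera call.
- sign_off(): hands the job in, once; it reports no verdict.
The state is a dict: "clock": time; "joints": joint angles; "qd": joint speeds; "joint_torque": joint torques, N m; "eef_pos": TCP position; "orientation": TCP orientation; "contact_force": force on the tool from outside, world axes, zero at the start; "torque": the same for the moment, N m; "gripper_width": finger opening in m.
Only numpy, scipy, OpenCV 4.12 (cv2) and the standard library are available. Lean on these libraries where they do the work, as an engineer would, in place of code of your own. Each camera call takes 0.05 s, during which the arm holds its last target.

### The job

Lift every copper return bend off the hook rack and stand it, feet down, in a pocket of the slotted tray, one bend to a pocket, while the tray is still out of the rinsing station. Then slide the loaded tray into the station until it is fully home against the stop, and after that throw the lever on the tank all the way over, away from the robot, to start the rinse. Leave the other things on the bench where they are.

Things in the scene. Friction and masses are not known exactly. Their poses are not given: they have to be found in the camera images.
- rack: Grey hook rack on the table (fixed). Origin on the table below the middle of the row of bends; +z up; its hooks point along its own -x, towards the robot. Four hook arms at y = -123, -41, 41, 123 mm. Behind them a cross bar (x = 78 to 92 mm, y = -200 to 200 mm, top at z = 158 mm) on end posts (top 158 mm). Nothing is above the arms but their lips.
- hook_arm (a point): Middle of the row of hooks at the height of the arms' tops, at (0, 0, 160) mm in the rack's frame (its axes). Each hook arm is flat steel, 14 mm wide and 12 mm thick, level, from x = -74 to 80 mm; at its front end a lip 6 mm thick (x = -74 to -68 mm) rises to z = 175 mm.
- tray: Loose steel tray (about 0.45 kg) on the table: floor plate 196 (x) by 98 (y) by 5 mm, four open-topped pockets in a 2 by 2 grid, walls 3 to 4 mm thick with tops at z = 44 mm. The walls measure 174 by 98 mm outside, so the floor plate sticks out 11 mm as a flange on both x sides. Origin: centre of the underside; +z up. Handle on the +y side; the -y edge enters the station first.
- tray_handle (a point): Centre of the tray's handle bar, at (0, 94, 85) mm in the tray's frame (its axes): a black bar along the tray's x, 100 mm long, 12 mm thick (y), 16 mm high, standing 45 mm off the tray's +y wall on two sloping stems at x = -45 and 45 mm. Can be pinched from above, fingers closing along the tray's y. Dragging the full tray takes 6 to 12 N.
- station: Rinsing station (fixed): a grey tank and, on its +y side, an open-topped bay of two low guides. Origin on the table at the centre of the bay: when the tray is fully home its frame equals this one. +z up. The tray slides on the bare table along the station's -y to a stop at y = -49.5 mm. Tank behind the stop: x = -113 to 113, y = -180 to -62 mm, 100 mm tall.
- station_mouth (a point): Middle of the bay's mouth on the table, at (0, 55, 0) mm in the station's frame (its axes). Guides run from y = -51 to 55 mm, inner faces at x = -101 and 101 mm, with lips over the tray's flanges (z = 14 to 20 mm, inner edges at x = -91 and 91 mm). Beyond the mouth the guides flare out 15 mm per side by y = 95 mm, without lips.
- lever (a joint): Angle of the steel start lever on the tank's top. 0: leaning 0.5 rad towards the station's -x (the robot); 1.0: thrown fully over towards +x. The stick is 80 mm long, has light friction and stays where it is left. Starts at 0 to 0.12.
- lever_tip (a point): Centre of the 26 mm ball on the end of the start lever. It moves on an arc of 80 mm radius in the station's x-z plane about a pivot at (15, -125, 122) mm in the station's frame, so it is 192 mm above the table at either end and 202 mm when upright.
- pocket0 (a point): Centre of a tray pocket's floor, 5 mm above the tray's underside, at (-43, -32) mm in the tray's frame. The pocket is 82 mm along the tray's x and 28 mm along its y, 39 mm deep, and takes one bend. Its axes are the tray's.
- pocket1 (a point): Centre of a tray pocket's floor, 5 mm above the tray's underside, at (43, -32) mm in the tray's frame. The pocket is 82 mm along the tray's x and 28 mm along its y, 39 mm deep, and takes one bend. Its axes are the tray's.
- pocket2 (a point): Centre of a tray pocket's floor, 5 mm above the tray's underside, at (-43, 32) mm in the tray's frame. The pocket is 82 mm along the tray's x and 28 mm along its y, 39 mm deep, and takes one bend. Its axes are the tray's.
- pocket3 (a point): Centre of a tray pocket's floor, 5 mm above the tray's underside, at (43, 32) mm in the tray's frame. The pocket is 82 mm along the tray's x and 28 mm along its y, 39 mm deep, and takes one bend. Its axes are the tray's.
- bend0: Copper return bend (U of 22 mm pipe, about 0.12 kg); if present, hangs with its arch over the rack's hook at y = -123 mm, legs down. 74 mm wide (its y), 22 mm thick (its x), 107 mm tall. Origin midway between its two feet; +z points to the arch. Legs at y = -26 and 26 mm; at the top of the arch the pipe's centre is at z = 96 mm, the hook arm's top 13 mm below it. All bends are alike.
- bend1: Copper return bend (U of 22 mm pipe, about 0.12 kg); if present, hangs with its arch over the rack's hook at y = -41 mm, legs down. 74 mm wide (its y), 22 mm thick (its x), 107 mm tall. Origin midway between its two feet; +z points to the arch. Legs at y = -26 and 26 mm; at the top of the arch the pipe's centre is at z = 96 mm, the hook arm's top 13 mm below it. All bends are alike.
- bend2: Copper return bend (U of 22 mm pipe, about 0.12 kg); if present, hangs with its arch over the rack's hook at y = 41 mm, legs down. 74 mm wide (its y), 22 mm thick (its x), 107 mm tall. Origin midway between its two feet; +z points to the arch. Legs at y = -26 and 26 mm; at the top of the arch the pipe's centre is at z = 96 mm, the hook arm's top 13 mm below it. All bends are alike.
- bend3: Copper return bend (U of 22 mm pipe, about 0.12 kg); if present, hangs with its arch over the rack's hook at y = 123 mm, legs down. 74 mm wide (its y), 22 mm thick (its x), 107 mm tall. Origin midway between its two feet; +z points to the arch. Legs at y = -26 and 26 mm; at the top of the arch the pipe's centre is at z = 96 mm, the hook arm's top 13 mm below it. All bends are alike.
- flux_jar: Bystander (loose): a squat white-lidded jar, 72 mm across and 60 mm tall. Origin at the centre of its underside.
- bottle: Bystander (loose): a pale bottle, 60 mm across and 160 mm tall. Origin at the centre of its underside.
- spool: Bystander (loose): a grey solder spool, 60 mm across and 40 mm tall. Origin at the centre of its underside.
- wrench: Bystander (loose): a steel wrench lying flat. Origin under its middle, on the table.
- hammer: Bystander (loose): a hammer lying flat. Origin under its middle, on the table.
- canister: Bystander (loose): a blue gas can, 80 mm across and 130 mm tall. Origin at the centre of its underside.
Things that resemble listed ones, but are neither listed nor needed, are in the scene too. What is shaped like the bend0 but white is not meant.

How it is judged:
By the outcome, as a careful person would: the job done as asked, in the order asked, and still so for the second after the job is handed in, with the robot touching nothing.
Of bend0, bend1, bend2, bend3 only 3 to 4 are there at a start; the rules pass over those that are not, and their reading is None.
At some moment in a run one of tray may be knocked a few centimetres aside while the robot is not near it.
It also fails if it takes over 208 s, if anything falls off the work surface, if the arm or the gripper's body presses on something with over 40 N, if the wrist force passes 120 N, or if a joint passes its speed limit or range.

## Working session

There is one attempt and no reset: what is moved stays moved. The work goes in short steps, Python scripts to look and compute and a shell command to move; the robot and the scene stay as the last step left them, time stands still between calls to the robot, and variables do not carry over. Pictures are saved under pics/ and viewed, and the job is handed in when it is done.

```bash
ls; mkdir -p pics
python3 - <<'E'
from bench import r, vision
import cv2,json
for n in ["scene","side","wrist"]:
    p=vision.camera_params(n); print(n,p)
    im=vision.read_camera(n); cv2.imwrite(f"pics/{n}0.png",im[:,:,::-1])
print(r.read_state(), r.nose_length)
E
```

```text
pics
scene {'vertical_fov': 43.17714988735291, 'cx': 312.1564426156785, 'cy': 202.54317000773338, 'distortion': array([-0.10617706,  0.        ,  0.        ,  0.        ,  0.        ]), 'position': array([ 1.56046141, -0.34479074,  1.03256936]), 'attitude': array([-1.9238652 , -1.34352525,  0.64903766])}
side {'vertical_fov': 50.633423379294975, 'cx': 323.09482001698, 'cy': 199.2383854316298, 'distortion': array([-0.00730657,  0.        ,  0.        ,  0.        ,  0.        ]), 'position': array([ 0.12155668, -0.77688814,  0.88361332]), 'attitude': array([-2.20630478,  0.55351603, -0.25846378])}
wrist {'vertical_fov': 62.70151430742801, 'cx': 314.9840295426322, 'cy': 205.02438871747907, 'distortion': array([-0.06044259,  0.        ,  0.        ,  0.        ,  0.        ]), 'mount': array([[ 9.99999826e-01, -5.43269072e-04,  2.31687102e-04,
        -1.60092205e-03],
       [ 4.56248920e-04,  9.59687746e-01,  2.81068004e-01,
        -7.04771591e-02],
       [-3.75042826e-04, -2.81067849e-01,  9.59687826e-01,
        -1.28633164e-01],
       [ 0.00000000e+00,  0.00000000e+00,  0.00000000e+00,
         1.00000000e+00]])}
{'clock': 0.15, 'joints': array([-1.03105208e-01,  8.78095116e-02,  1.37192481e+00,  3.46523171e-06,
        1.68359856e+00, -1.03095383e-01]), 'qd': array([ 0.00108679, -0.00256685, -0.00506724, -0.00084252, -0.00016668,
        0.00131746]), 'joint_torque': array([ 1.22744677e-03, -3.52374566e+01, -3.13678122e+01, -1.70676763e-04,
        8.12124257e-03, -6.53522420e-05]), 'eef_pos': array([5.49638754e-01, 3.09713463e-05, 2.44385736e-01]), 'orientation': array([-3.14140895e+00,  1.48235640e-05,  2.71831504e-03]), 'contact_force': array([ 0.36043324,  0.16277561, -0.00736755]), 'torque': array([0.02761546, 0.00995339, 0.05434935]), 'gripper_width': 0.08551238406192146} 0.014
```

View pics/scene0.png

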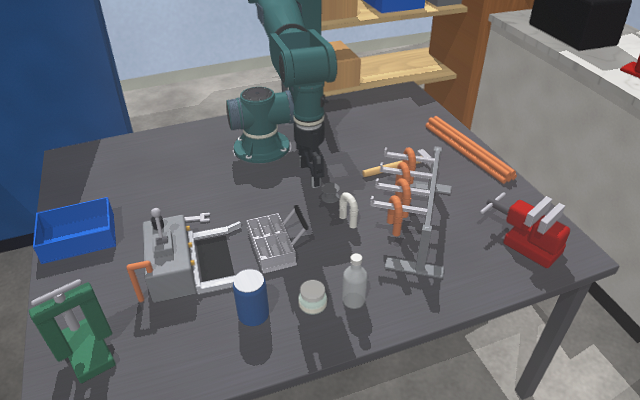

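View pics/side0.png

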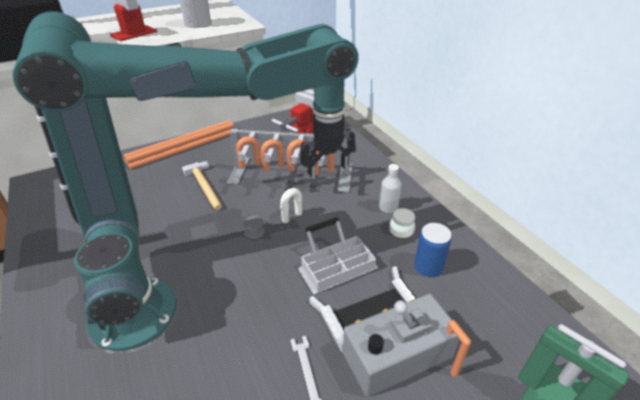

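View pics/wrist0.png

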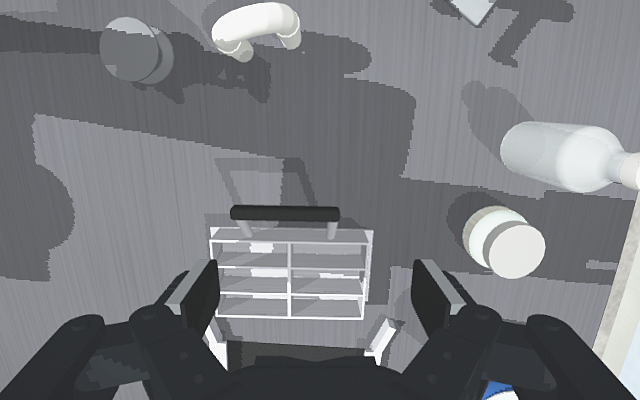

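```bash
cat > h.py <<'E'
import numpy as np, cv2
from scipy.spatial.transform import Rotation as R
from scipy.optimize import least_squares
from bench import r, vision
def K(p):
    f=200/np.tan(np.radians(p["vertical_fov"])/2)
    return np.array([[f,0,p["cx"]],[0,f,p["cy"]],[0,0,1.]])
def pose(name,st=None):
    p=vision.camera_params(name)
    if name=="wrist":
        st=st or r.read_state()
        T=np.eye(4);T[:3,:3]=R.from_rotvec(st["orientation"]).as_matrix();T[:3,3]=st["eef_pos"]
        T=T@p["mount"]; return p,T[:3,:3],T[:3,3]
    return p,R.from_rotvec(p["attitude"]).as_matrix(),np.array(p["position"])
def ray(cam,uv):
    p,Rm,t=cam
    n=cv2.undistortPoints(np.array([[uv]],float),K(p),np.array(p["distortion"]))[0,0]
    return t,Rm@np.array([n[0],n[1],1.])
def onz(cam,uv,z):
    t,d=ray(cam,uv); return t+d*(z-t[2])/d[2]
def proj(cam,X):
    p,Rm,t=cam; Xc=(np.atleast_2d(X)-t)@Rm
    return cv2.projectPoints(Xc,np.zeros(3),np.zeros(3),K(p),np.array(p["distortion"]))[0][:,0]
def snap(name,fn,crop=None,s=1):
    st=r.read_state(); im=vision.read_camera(name)[:,:,::-1]
    cv2.imwrite("pics/raw_"+fn,im)
    if crop: u0,v0,u1,v1=crop; im=im[v0:v1,u0:u1]
    if s!=1: im=cv2.resize(im,None,fx=s,fy=s,interpolation=cv2.INTER_CUBIC)
    cv2.imwrite("pics/"+fn,im); return st
def fit(obs,x0):
    """obs: list (cam,uv,localxyz); solve x,y,yaw"""
    def f(q):
        c,s=np.cos(q[2]),np.sin(q[2]);o=[]
        for cam,uv,L in obs:
            X=np.array([q[0]+c*L[0]-s*L[1],q[1]+s*L[0]+c*L[1],L[2]])
            o.append(proj(cam,X)[0]-uv)
        return np.concatenate(o)
    sol=least_squares(f,x0); return sol.x,f(sol.x).reshape(-1,2)
def tw(q,L):
    c,s=np.cos(q[2]),np.sin(q[2]);L=np.array(L,float)
    return np.array([q[0]+c*L[0]-s*L[1],q[1]+s*L[0]+c*L[1],L[2]])
E
python3 - <<'E'
import cv2
a=cv2.imread("pics/scene0.png")
cv2.imwrite("pics/s_rack.png",cv2.resize(a[130:290,340:480],None,fx=3.7,fy=3.7,interpolation=cv2.INTER_CUBIC))
cv2.imwrite("pics/s_stat.png",cv2.resize(a[190:320,120:320],None,fx=4,fy=4,interpolation=cv2.INTER_CUBIC))
a=cv2.imread("pics/side0.png")
cv2.imwrite("pics/d_rack.png",cv2.resize(a[110:210,210:370],None,fx=5,fy=5,interpolation=cv2.INTER_CUBIC))
cv2.imwrite("pics/d_stat.png",cv2.resize(a[220:390,290:480],None,fx=3.5,fy=3.5,interpolation=cv2.INTER_CUBIC))
a=cv2.imread("pics/wrist0.png")
cv2.imwrite("pics/w_tray.png",cv2.resize(a[190:390,190:400],None,fx=3,fy=3,interpolation=cv2.INTER_CUBIC))
E
```

```text
(no output)
```

View pics/s_rack.png

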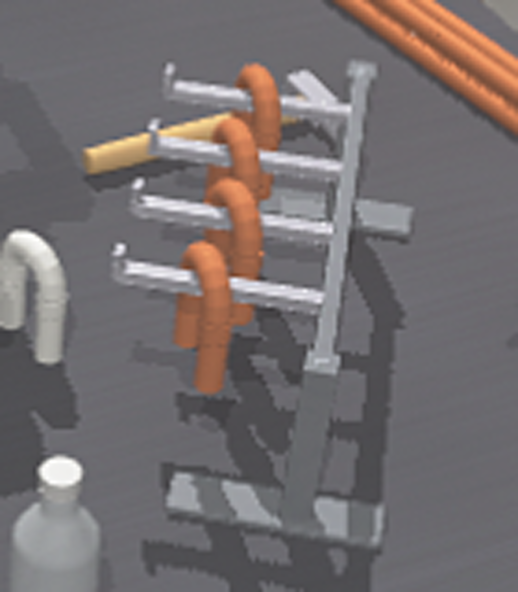

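View pics/s_stat.png

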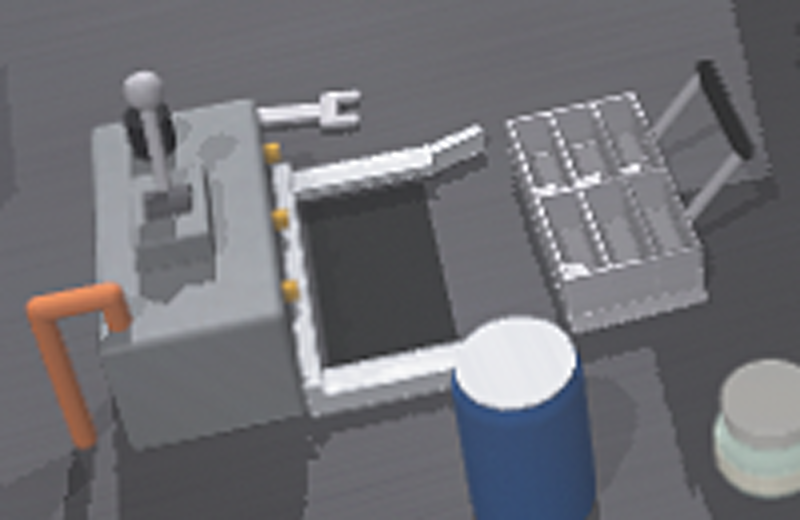

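View pics/d_rack.png

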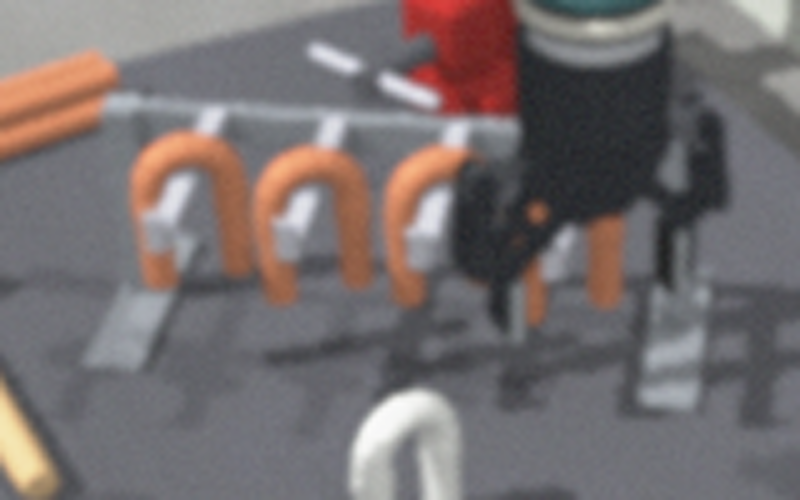

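View pics/d_stat.png

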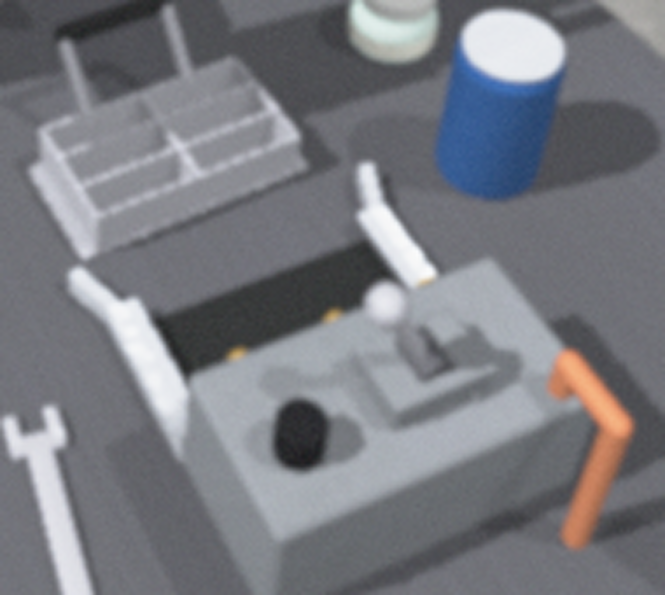

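View pics/w_tray.png

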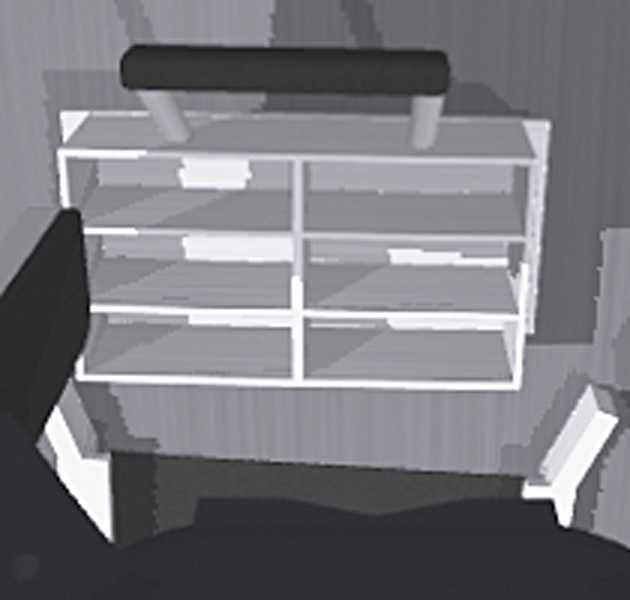

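Run:
```python
from h import *
S,D,W=pose("scene"),pose("side"),pose("wrist")
def sc(c,s,o): return (c[0]/s+o[0],c[1]/s+o[1])
def show(n,o,x0):
    q,e=fit(o,x0); print(n,q.round(4),np.degrees(q[2]).round(2)); print(e.round(1).tolist())
    return q
o=[]
for c,y in zip([(169,67),(153,122),(137,185),(119,248)],[.123,.041,-.041,-.123]): o.append((S,sc(c,3.7,(340,130)),(-.071,y,.175)))
for c,y in zip([(160,215),(290,222),(428,228)],[.123,.041,-.041]): o.append((D,sc(c,5,(210,110)),(-.071,y,.175)))
q=show("rack",o,[.5,.3,1.57])
for y in(-.123,-.041,.041,.123): print(tw(q,(0,y,.16)))
o=[(W,sc(c,3,(190,190)),(x,y,.044)) for c,x,y in [((60,152),-.087,.049),((533,155),.087,.049),((80,380),-.087,-.049),((520,385),.087,-.049)]]
q=show("tray",o,[.55,0,0]); print(tw(q,(0,.094,.085)))
o=[(S,sc(c,4,(120,190)),(x,y,.1)) for c,x,y in [((95,128),-.113,-.18),((250,102),-.113,-.062),((283,320),.113,-.062),((105,350),.113,-.18)]]
o+=[(D,sc(c,3.5,(290,220)),(x,y,.1)) for c,x,y in [((190,378),-.113,-.062),((280,537),-.113,-.18),((585,400),.113,-.18),((487,262),.113,-.062)]]
q=show("station",o,[.55,-.2,0]); print(tw(q,(0,.055,0)))
```

```text
rack [0.5532 0.2847 0.9696] 55.55
[[-0.5, 0.9], [-0.2, 0.9], [-0.2, 0.1], [-0.1, 0.9], [-0.6, -0.9], [-0.1, -0.7], [-1.0, -0.2]]
[0.65464301 0.21508277 0.16      ]
[0.587022   0.26146594 0.16      ]
[0.51940098 0.3078491  0.16      ]
[0.45177997 0.35423227 0.16      ]
tray [ 0.5187 -0.1153 -0.0078] -0.44
[[-1.5, -0.5], [1.2, -0.2], [-0.5, 0.6], [0.7, 0.5]]
[ 0.51941771 -0.02127924  0.085     ]
station [ 0.5184 -0.2799 -0.0655] -3.75
[[-2.4, -1.6], [0.3, -2.9], [-0.3, -1.9], [-2.6, 0.1], [-2.6, -1.7], [-1.4, 0.9], [5.4, -2.4], [0.5, -3.8]]
[ 0.52197837 -0.22499463  0.        ]
```

```bash
python3 -m crank '{"slide":[[0,0,-45],[0,-40,-70],[0,-90,-80],[0,-138,-80],[0,-186,-80]],"turn":[-8,-16,-24,-32,-40],"grip":[1,1,1,1,1]}' 60; python3 -c "
from h import *; s=r.read_state(); print(s['joints'].round(2))"
```

```text
clock: 0.65
eef_pos: [0.5499, 0.1876, 0.3259]
orientation: [2.949, 1.082, 0.002]
contact_force: [0.6, -0.3, -0.1]
gripper_width: 0.0852
[ 0.23  0.16  1.14 -0.    1.85 -0.47]
```

```bash
python3 -m crank '{"slide":[[25,-35,0],[50,-70,0],[59,-85,0],[59,-85,0]],"turn":[-8,-15,-15,-15],"grip":[1,1,1,1]}' 60; python3 -c "
from h import *; st=snap('wrist','w1.png'); print(st['eef_pos'],st['orientation'],st['joints'].round(2))
snap('scene','s1.png',(120,180,400,330),2.8)"
```

```text
clock: 1.05
eef_pos: [0.5398, 0.2912, 0.3243]
orientation: [-2.785, -1.454, 0.002]
contact_force: [-1.0, -0.7, -0.8]
gripper_width: 0.0851
[0.53978443 0.29120822 0.32433089] [-2.78460919e+00 -1.45399177e+00  2.47843316e-03] [ 0.4   0.23  1.05  0.    1.86 -0.56]
```

View pics/w1.png

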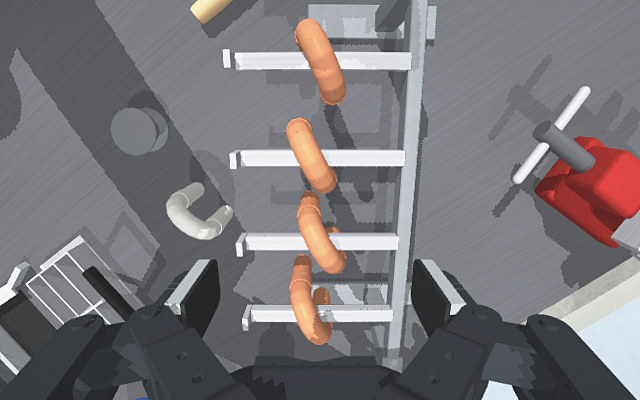

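View pics/s1.png

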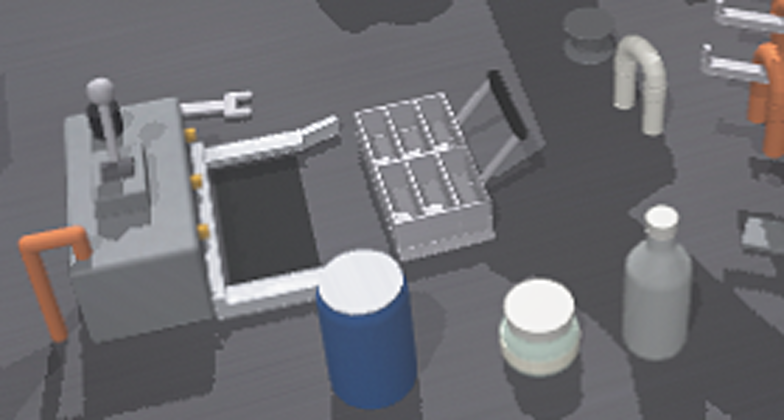

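```bash
cat > bendfit.py <<'E'
from h import *
from scipy.optimize import minimize
a=np.linspace(0,np.pi,25)
CL=np.array([(0,-.026,z) for z in np.linspace(.011,.07,12)]+[(0,-.026*np.cos(t),.07+.026*np.sin(t)) for t in a]+[(0,.026,z) for z in np.linspace(.07,.011,12)])
def render(cam,q,zb,out):
    P=np.array([tw(q,p) for p in CL]); P[:,2]+=zb
    uv=proj(cam,P); p,Rm,t=cam; dep=(P-t)@Rm[:,2]; f=K(p)[0,0]
    for (u,v),d in zip(uv,dep): cv2.circle(out,(int(u*16),int(v*16)),int(16*f*.011/d),255,-1,cv2.LINE_AA,4)
    return out
def mask(im):
    h=cv2.cvtColor(im,cv2.COLOR_BGR2HSV); return ((h[:,:,0]<16)&(h[:,:,1]>110)&(h[:,:,2]>60)).astype(np.uint8)*255
def fitb(cam,m,q0,zb):
    def cost(q):
        o=render(cam,[q[0]/100,q[1]/100,q[2]/10],zb,np.zeros(m.shape,np.uint8))
        roi=cv2.dilate(render(cam,q0,zb,np.zeros(m.shape,np.uint8)),np.ones((25,25)))>0
        return np.abs(o.astype(float)-m)[roi].sum()/255
    x0=np.array([q0[0]*100,q0[1]*100,q0[2]*10]); best=None
    for dy in (-4,-2,0,2,4):
        s=minimize(cost,x0+[0,0,dy],method="Nelder-Mead",options=dict(initial_simplex=np.array([x0+[0,0,dy]]+[x0+np.eye(3)[i]*1.5+[0,0,dy] for i in range(3)]),maxiter=150))
        if best is None or s.fun<best.fun: best=s
    q=best.x; return np.array([q[0]/100,q[1]/100,q[2]/10]),best.fun
E
cat > /tmp/a.py <<'E'
from bendfit import *
W=pose("wrist")
o=[(W,c,(-.071,y,.175)) for c,y in zip([(227,59),(235,159),(240,244),(247,317)],[.123,.041,-.041,-.123])]
q,e=fit(o,[.55,.285,.97]); print("rack",q.round(4),np.degrees(q[2]),e.round(1).tolist())
im=cv2.imread("pics/raw_w1.png"); m=mask(im)
for i,(y) in enumerate([-.123,-.041,.041,.123]):
    p=tw(q,(0,y,0)); b,c=fitb(W,m,[p[0],p[1],q[2]],.077)
    cs,sn=np.cos(q[2]),np.sin(q[2]); d=b[:2]-q[:2]; loc=np.array([cs*d[0]+sn*d[1],-sn*d[0]+cs*d[1]])*1000
    print(i,b.round(4),"yaw",np.degrees(b[2]).round(1),"rackmm",loc.round(1),"cost",c)
    o=render(W,b,.077,np.zeros(m.shape,np.uint8)); cn,_=cv2.findContours((o>128).astype(np.uint8),0,1); cv2.drawContours(im,cn,-1,(0,255,0),1)
cv2.imwrite("pics/fit1.png",im[:360,180:500][:, :].copy() if 0 else cv2.resize(im[0:360,180:460],None,fx=1.6,fy=1.6))
E
cp /tmp/a.py a.py; python3 a.py
```

```text
rack [0.5476 0.2839 0.9637] 55.218617829783526 [[0.3, -4.1], [-0.9, -1.2], [0.7, 2.6], [-0.1, 5.1]]
0 [0.6464 0.2059 1.3935] yaw 79.8 rackmm [  -7.7 -125.7] cost 1263.486274509804
1 [0.5862 0.2626 1.4885] yaw 85.3 rackmm [  4.5 -43.9] cost 1622.0588235294117
2 [0.5127 0.3011 1.46  ] yaw 83.7 rackmm [-5.8 38.4] cost 806.6196078431373
3 [0.4511 0.3556 1.4048] yaw 80.5 rackmm [  3.8 120.1] cost 194.94901960784313
```

Run:
```python
from h import *
st=snap("wrist","w2.png"); print(st['eef_pos'],st['orientation'],st['qd'].round(3)); st=r.read_state();print(st['eef_pos'])
a=cv2.imread("pics/raw_w2.png"); cv2.imwrite("pics/w2c.png",cv2.resize(a[0:360,190:440],None,fx=1.66,fy=1.66,interpolation=2))
```

```text
[0.54064144 0.28838812 0.32494004] [ 2.78656082e+00  1.44848946e+00 -1.56559070e-03] [-0.03  -0.013  0.003  0.    -0.    -0.004]
[0.5408547 0.2877843 0.3252232]
```

View pics/w2c.png

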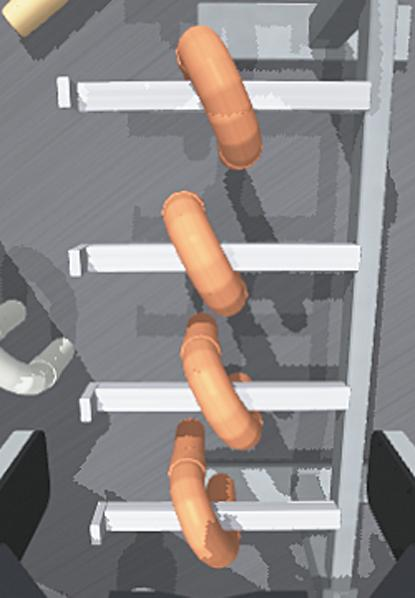

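View pics/fit1.png

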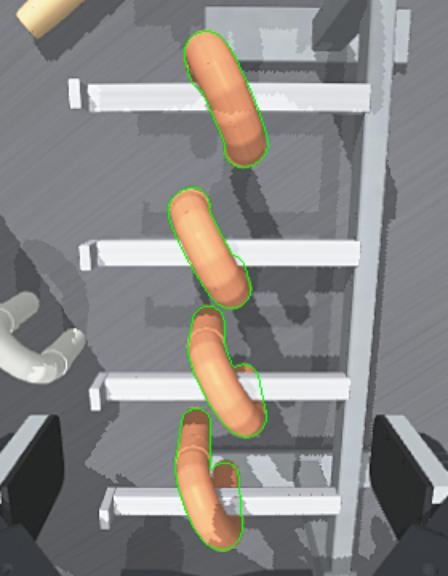

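```bash
python3 -m crank '{"slide":[[0,0,0],[0,0,0],[0,0,0],[0,0,0],[0,0,0]],"turn":[0,0,0,0,0],"grip":[0.55,0.55,0.55,0.55,0.55]}' 60
python3 - <<'E'
from h import *
st=snap("wrist","w2.png"); print(st['eef_pos'],st['orientation'],st['qd'].round(3),st['gripper_width']); st=r.read_state();print(st['eef_pos'])
a=cv2.imread("pics/raw_w2.png"); cv2.imwrite("pics/w2c.png",cv2.resize(a[0:360,190:440],None,fx=1.66,fy=1.66,interpolation=2))
E
sed -i 's/raw_w1/raw_w2/' a.py; python3 a.py
```

```text
clock: 1.7
eef_pos: [0.5407, 0.2887, 0.3254]
orientation: [2.787, 1.45, 0.0]
contact_force: [0.6, 0.7, 0.3]
gripper_width: 0.0472
[0.5406613  0.28874167 0.32539903] [2.78694892e+00 1.44983795e+00 2.57662781e-04] [ 0.005  0.002 -0.002  0.001 -0.    -0.   ] 0.04717606891016008
[0.54061588 0.28885625 0.32537212]
rack [0.5476 0.2845 0.9648] 55.27805029790319 [[0.3, -4.0], [-0.9, -1.2], [0.7, 2.6], [-0.1, 5.0]]
0 [0.6448 0.2097 1.4049] yaw 80.5 rackmm [  -6.1 -122.5] cost 1214.2039215686275
1 [0.585 0.266 1.498] yaw 85.8 rackmm [  6.1 -41.3] cost 1509.270588235294
2 [0.5114 0.3041 1.4697] yaw 84.2 rackmm [-4.5 40.9] cost 805.7450980392157
3 [0.4496 0.3583 1.4114] yaw 80.9 rackmm [  4.9 122.6] cost 207.5607843137255
```

View pics/w2c.png

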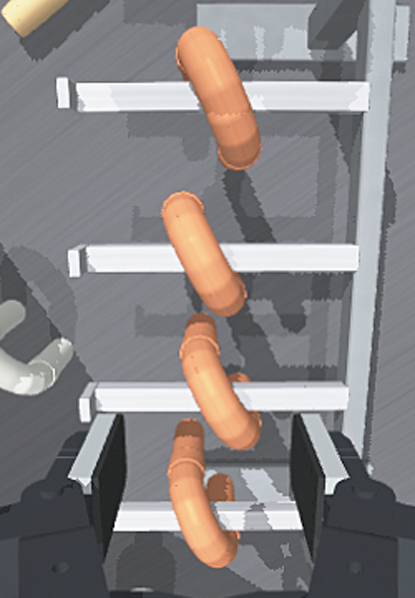

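View pics/fit1.png

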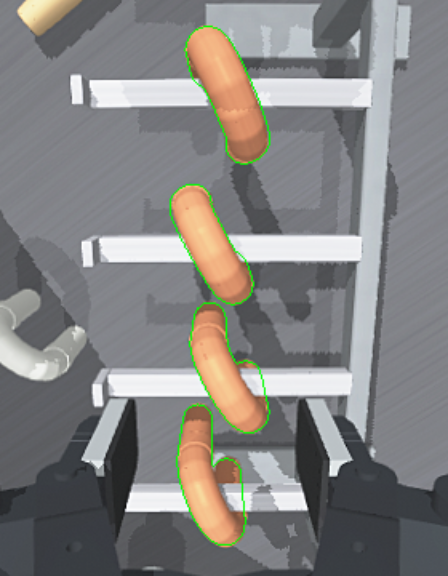

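```bash
cat > go.py <<'E'
from h import *
import sys
def th(st):
    M=R.from_rotvec(st["orientation"]).as_matrix(); return M,np.degrees(np.arctan2(M[1,0],M[0,0]))
def need(x,y,z,t):
    st=r.read_state(); M,a=th(st)
    d=M.T@(np.array([x,y,z])-st["eef_pos"])*1000
    print("slide",d.round(1),"turn",round(-((t-a+180)%360-180),1),"| at",st["eef_pos"].round(4),"th",a.round(2),"tilt",np.degrees(np.arccos(-M[2,2])).round(2),"w",round(st["gripper_width"],4),"F",st["contact_force"].round(1),"j6",st["joints"][5].round(2),"t",round(st["clock"],2))
if __name__=="__main__": need(*map(float,sys.argv[1:]))
E
python3 go.py .4496 .3583 .24 80.9
```

```text
slide [   4.6 -114.4   85.4] turn -25.9 | at [0.5406 0.2889 0.3254] th 54.98 tilt 0.01 w 0.047 F [-0.5  0.7  0.7] j6 -0.56 t 1.75
```

```bash
python3 -m crank '{"slide":[[1,-35,10],[3,-70,30],[5,-105,60],[5,-114,85],[5,-114,85]],"turn":[-8,-16,-24,-26,-26],"grip":[0.5,0.5,0.5,0.5,0.5]}' 60; python3 -m crank '{"slide":[[0,0,0],[0,0,0],[0,0,0]],"turn":[0,0,0],"grip":[0.5,0.5,0.5]}';python3 -c "
from h import *
snap('wrist','w3.png')"; python3 go.py .4496 .3583 .177 80.9
```

```text
clock: 2.25
eef_pos: [0.4469, 0.3584, 0.2358]
orientation: [-2.385, -2.043, 0.014]
contact_force: [-0.6, 0.6, -0.3]
gripper_width: 0.0428
clock: 2.55
eef_pos: [0.4516, 0.3584, 0.2425]
orientation: [2.39, 2.038, 0.006]
contact_force: [-0.2, 0.8, -0.4]
gripper_width: 0.0429
slide [-0.5 -2.  65.2] turn 0.0 | at [0.4514 0.3583 0.2422] th 80.91 tilt 0.19 w 0.0429 F [ 0.4 -0.4  0.1] j6 -0.84 t 2.6
```

View pics/w3.png

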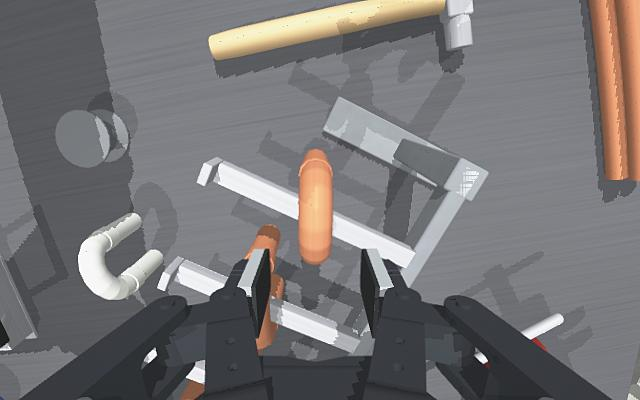

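```bash
python3 -m crank '{"slide":[[0,-2,25],[0,-2,48],[0,-2,60],[0,-2,64],[0,-2,64]],"turn":[0,0,0,0,0],"grip":[0.5,0.5,0.5,0.5,0.5]}' 60; python3 -m crank '{"slide":[[0,0,0],[0,0,0],[0,0,0]],"turn":[0,0,0],"grip":[0.5,0.5,0.5]}';python3 -c "
from h import *
snap('wrist','w3.png')"; python3 go.py .4496 .3583 .177 80.9
```

```text
clock: 3.1
eef_pos: [0.4484, 0.3587, 0.1765]
orientation: [2.389, 2.04, 0.0]
contact_force: [-0.5, -0.0, 1.0]
gripper_width: 0.043
clock: 3.4
eef_pos: [0.4485, 0.3591, 0.1775]
orientation: [2.389, 2.04, 0.003]
contact_force: [0.1, -0.1, -0.2]
gripper_width: 0.0428
slide [-0.6  1.3  0.2] turn 0.1 | at [0.4484 0.359  0.1772] th 81.0 tilt 0.09 w 0.0431 F [ 0.4  0.2 -0.9] j6 -0.84 t 3.45
```

View pics/w3.png

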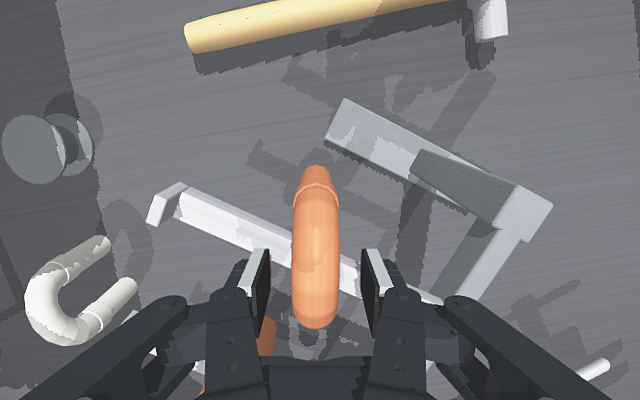

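Pads straddle the arch centre (arch at u≈316, pads at 258/375). Close and watch width/force.

```bash
python3 -m crank '{"slide":[[0,0,0],[0,0,0],[0,0,0],[0,0,0],[0,0,0]],"turn":[0,0,0,0,0],"grip":[0.15,0.15,0.15,0.15,0.15]}' 60; python3 -m crank '{"slide":[[0,0,-5],[0,0,-15],[0,0,-30],[0,0,-30]],"turn":[0,0,0,0],"grip":[0.15,0.15,0.15,0.15]}';python3 -c "
from h import *
snap('wrist','w4.png'); snap('side','d4.png',(180,90,400,230),3.5)"; python3 go.py .4496 .3583 .177 80.9
```

```text
clock: 3.95
eef_pos: [0.4481, 0.359, 0.1767]
orientation: [-2.389, -2.04, -0.001]
contact_force: [-1.6, 0.4, 2.7]
gripper_width: 0.0201
clock: 4.35
eef_pos: [0.4494, 0.3596, 0.2099]
orientation: [2.388, 2.04, 0.009]
contact_force: [0.5, 1.1, -1.2]
gripper_width: 0.0198
slide [-0.6  1.1 30.5] turn 0.1 | at [0.4485 0.3591 0.2075] th 81.0 tilt 0.13 w 0.0199 F [ 0.2  0.7 -1. ] j6 -0.84 t 4.45
```

View pics/w4.png

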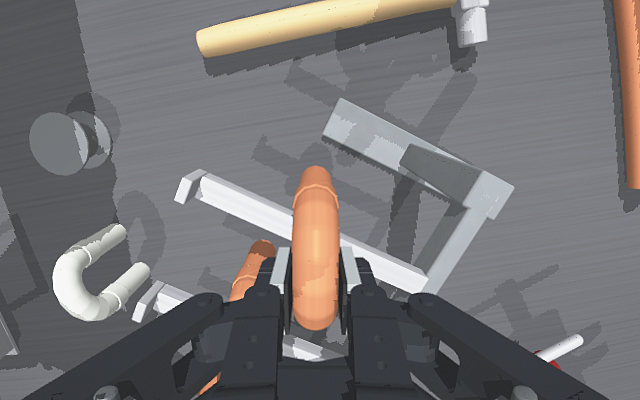

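View pics/d4.png

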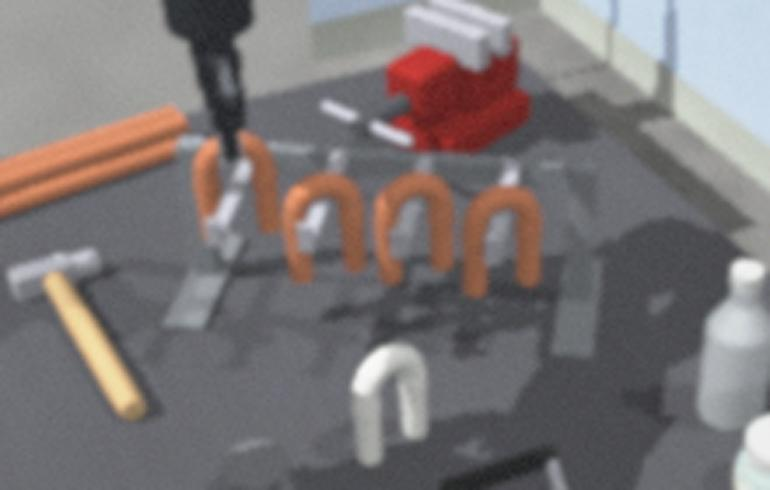

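```bash
python3 -m crank '{"slide":[[0,0,-30],[0,0,-70],[0,0,-95],[0,0,-95]],"turn":[0,0,0,0],"grip":[0.15,0.15,0.15,0.15]}';python3 -c "
from h import *
snap('side','d4.png',(150,60,370,220),3.5)"; python3 go.py .51 0.02 .3 90
```

```text
clock: 4.85
eef_pos: [0.4493, 0.3596, 0.3063]
orientation: [2.388, 2.039, 0.014]
contact_force: [-0.1, 0.7, -0.2]
gripper_width: 0.0202
slide [-325.4  113.6    2.7] turn -9.0 | at [0.4486 0.3592 0.3033] th 81.0 tilt 0.25 w 0.02 F [-0.1  0.4 -2.4] j6 -0.84 t 4.9
```

View pics/d4.png

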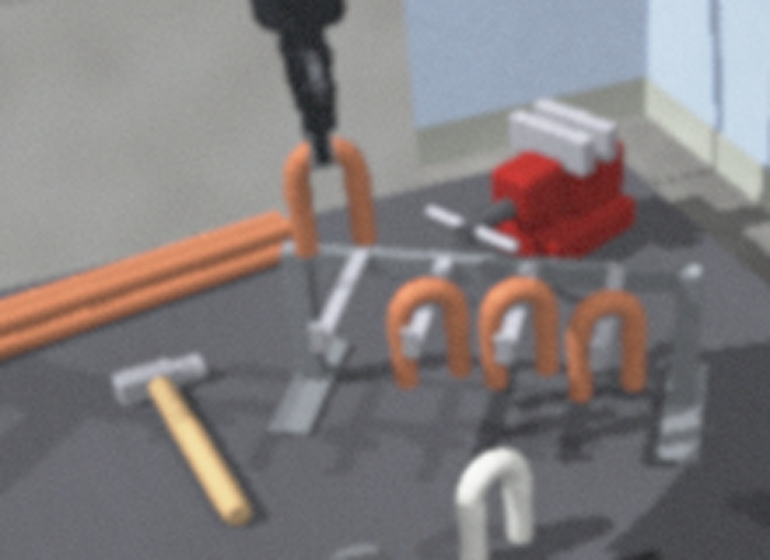

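```bash
python3 -m crank '{"slide":[[-40,10,0],[-85,20,0],[-130,30,0],[-175,40,0],[-220,50,0]],"turn":[-2,-4,-6,-8,-9],"grip":[0.15,0.15,0.15,0.15,0.15]}';python3 go.py .48 0.0 .3 90
```

```text
clock: 5.4
eef_pos: [0.4619, 0.1319, 0.2982]
orientation: [-2.218, -2.221, 0.006]
contact_force: [1.2, -0.4, -2.0]
gripper_width: 0.0199
slide [-131.9   17.9   -1.7] turn 0.1 | at [0.4619 0.1319 0.2982] th 90.09 tilt 0.27 w 0.0199 F [ 1.2 -0.4 -2. ] j6 -1.41 t 5.4
```

```bash
python3 -m crank '{"slide":[[-40,6,0],[-85,12,0],[-120,18,0],[-132,18,0],[-132,18,0]],"turn":[0,0,0,0,0],"grip":[0.15,0.15,0.15,0.15,0.15]}';python3 -m crank '{"slide":[[0,0,0],[0,0,0],[0,0,0],[0,0,0]],"turn":[0,0,0,0],"grip":[0.15,0.15,0.15,0.15]}';python3 -c "
from h import *
snap('wrist','w5.png')"; python3 go.py .48 0.0 .3 90
```

```text
clock: 5.9
eef_pos: [0.4803, 0.0005, 0.2989]
orientation: [-2.222, -2.216, 0.004]
contact_force: [-0.2, -0.0, -1.7]
gripper_width: 0.0202
clock: 6.3
eef_pos: [0.481, 0.0027, 0.3014]
orientation: [2.219, 2.223, 0.0]
contact_force: [-0.5, 0.5, -1.5]
gripper_width: 0.0199
slide [-2.6 -1.   1.4] turn 0.1 | at [0.481  0.0026 0.3014] th 90.09 tilt 0.02 w 0.0201 F [-1.1  0.4 -2.6] j6 -1.69 t 6.35
```

View pics/w5.png

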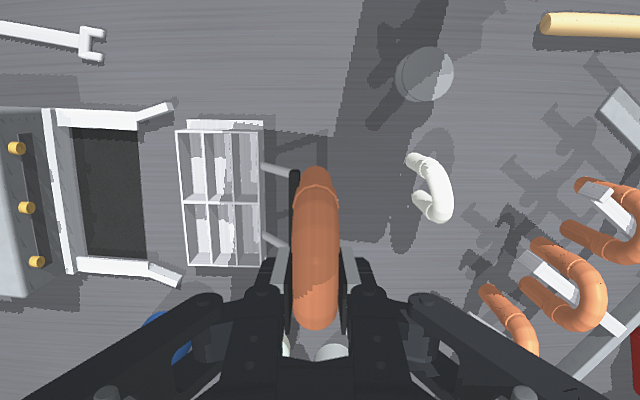

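```bash
python3 -c "
import cv2
a=cv2.imread('pics/raw_w5.png'); cv2.imwrite('pics/w5c.png',cv2.resize(a[110:280,160:290],None,fx=3.5,fy=3.5,interpolation=2));cv2.imwrite('pics/w5s.png',cv2.resize(a[95:305,0:190],None,fx=2.8,fy=2.8,interpolation=2))"
```

```text
(no output)
```

View pics/w5c.png

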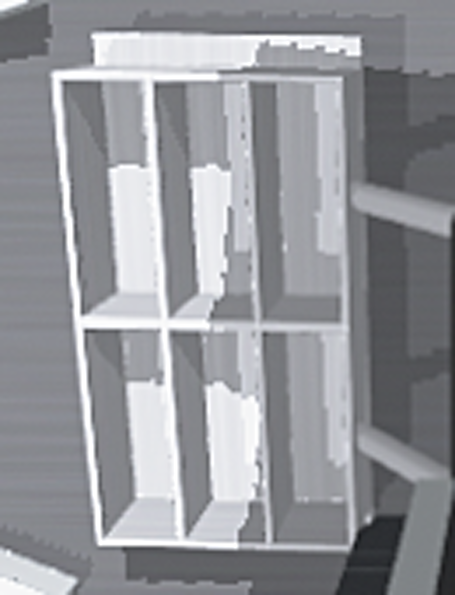

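View pics/w5s.png

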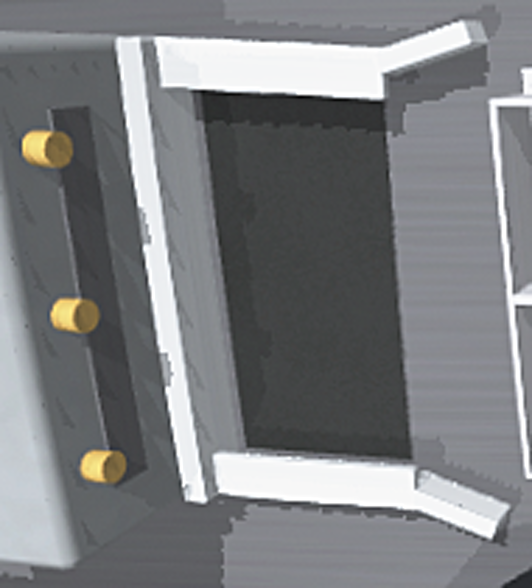

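```bash
cat > f5.py <<'E'
from h import *
W=pose("wrist")
def sc(c,s,o): return (c[0]/s+o[0],c[1]/s+o[1])
def show(n,o,x0):
    q,e=fit(o,x0); print(n,q.round(4),np.degrees(q[2]).round(2)); print(e.round(1).tolist()); return q
o=[(W,sc(c,3.5,(160,110)),(x,y,.044)) for c,x,y in [((52,74),-.087,-.049),((355,72),-.087,.049),((355,548),.087,.049),((98,548),.087,-.049),((80,323),0,-.049),((352,327),0,.049)]]
q=show("tray",o,[.52,-.115,0])
for i,p in enumerate([(-.043,-.032),(.043,-.032),(-.043,.032),(.043,.032)]): print("pocket",i,tw(q,(*p,.005)).round(4))
o=[(W,sc(c,2.8,(0,95)),(x,y,.02)) for c,x,y in [((384,99),-.091,.055),((414,465),.091,.055),((215,452),.091,-.051)]]
q=show("station",o,[.52,-.28,0])
for z in (.0,.02): print([onz(W,sc(c,2.8,(0,95)),z).round(4).tolist() for c in [(384,99),(414,465),(215,452),(384,48),(418,510)]])
E
python3 f5.py
```

```text
tray [ 0.5186 -0.1135 -0.0225] -1.29
[[0.9, -1.1], [-1.9, 0.8], [1.2, 1.2], [0.3, -0.8], [-0.8, -0.4], [0.5, 0.3]]
pocket 0 [ 0.4749 -0.1446  0.005 ]
pocket 1 [ 0.5608 -0.1465  0.005 ]
pocket 2 [ 0.4763 -0.0806  0.005 ]
pocket 3 [ 0.5623 -0.0825  0.005 ]
station [ 0.5176 -0.2804 -0.0642] -3.68
[[0.1, -1.1], [0.5, 1.1], [-0.7, 0.3]]
[[0.4328, -0.2309, 0.0], [0.6201, -0.2432, 0.0], [0.6143, -0.3525, 0.0], [0.4097, -0.2277, 0.0], [0.6464, -0.2451, 0.0]]
[[0.4316, -0.2201, 0.02], [0.6102, -0.2318, 0.02], [0.6047, -0.336, 0.02], [0.4096, -0.2171, 0.02], [0.6354, -0.2336, 0.02]]
```

```bash
python3 go.py .5608 -.147 .175 89.2
```

```text
slide [-149.7   79.5  126.5] turn 0.9 | at [0.481  0.0026 0.3014] th 90.09 tilt 0.02 w 0.0201 F [-1.1  0.4 -2.6] j6 -1.69 t 6.35
```

```bash
python3 -m crank '{"slide":[[-40,20,0],[-80,42,10],[-115,62,30],[-145,78,60],[-150,80,95]],"turn":[0,0,1,1,1],"grip":[0.15,0.15,0.15,0.15,0.15]}';python3 -m crank '{"slide":[[0,0,20],[0,0,32],[0,0,32],[0,0,32],[0,0,32]],"turn":[0,0,0,0,0],"grip":[0.15,0.15,0.15,0.15,0.15]}';python3 -c "
from h import *
snap('wrist','w6.png'); snap('scene','s6.png',(200,190,330,290),6);snap('side','d6.png',(270,190,410,300),5.5)"; python3 go.py .5608 -.147 .175 89.2
```

```text
clock: 6.85
eef_pos: [0.563, -0.1518, 0.2059]
orientation: [2.241, 2.196, 0.001]
contact_force: [0.5, 0.1, -2.0]
gripper_width: 0.0196
clock: 7.35
eef_pos: [0.5621, -0.1482, 0.1767]
orientation: [2.237, 2.2, 0.003]
contact_force: [0.5, -0.3, -1.4]
gripper_width: 0.02
slide [ 1.3 -1.   1.1] turn -0.2 | at [ 0.5617 -0.1483  0.1761] th 89.02 tilt 0.18 w 0.0203 F [-0.4 -1.  -0.5] j6 -1.91 t 7.5
```

View pics/w6.png

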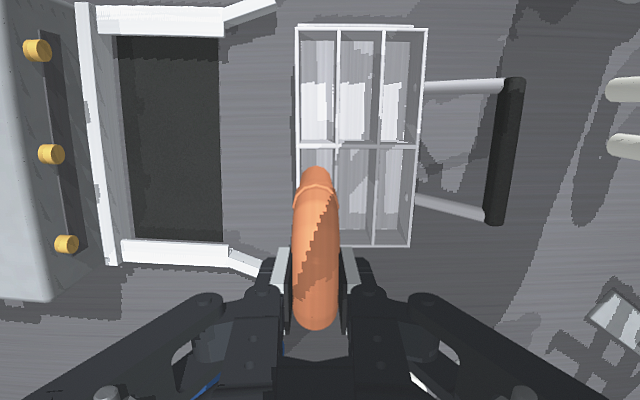

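View pics/s6.png

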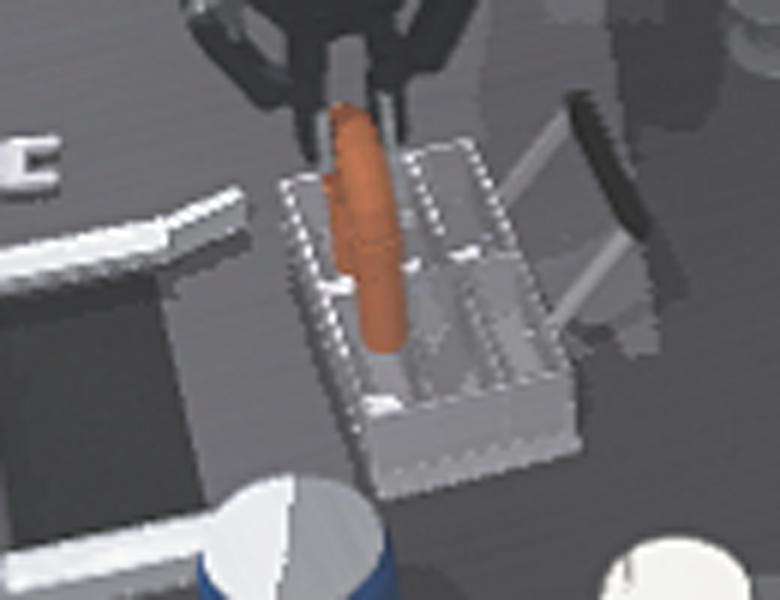

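View pics/d6.png

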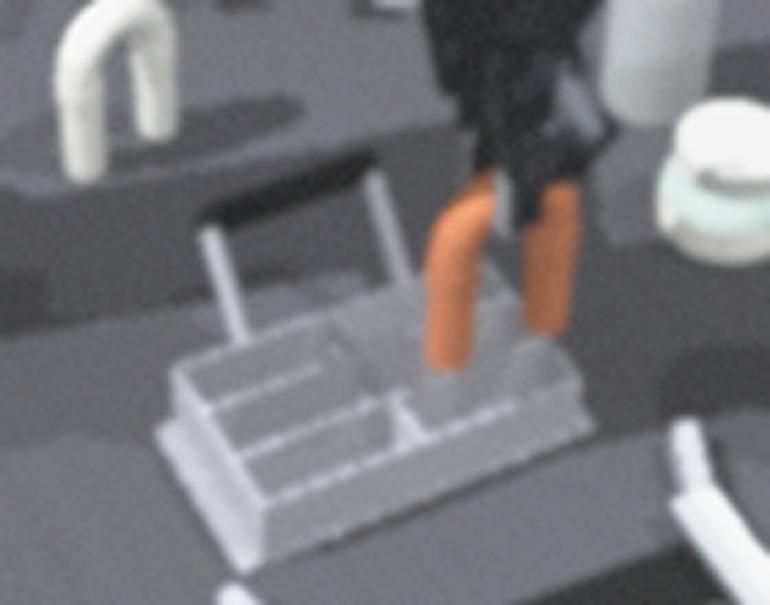

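```bash
python3 -c "
import cv2
a=cv2.imread('pics/raw_w6.png'); cv2.imwrite('pics/w6c.png',cv2.resize(a[10:260,280:440],None,fx=2.4,fy=2.4,interpolation=2));"
```

```text
(no output)
```

View pics/w6c.png

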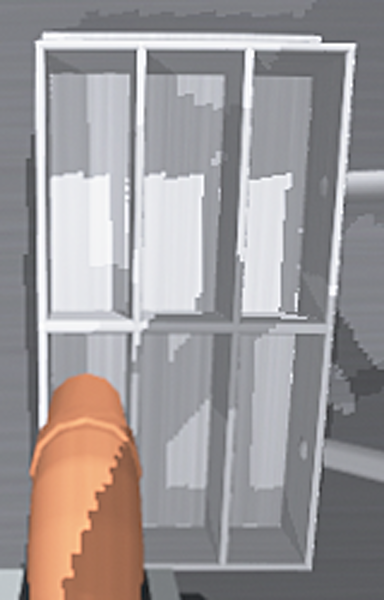

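Run:
```python
from h import *
W=pose("wrist")
def sc(c): return (c[0]/2.4+280,c[1]/2.4+10)
o=[(W,sc(c),(x,y,.044)) for c,x,y in [((36,41),-.087,-.049),((355,44),-.087,.049),((311,568),.087,.049),((42,326),0,-.049),((331,327),0,.049),((142,48),-.085,-.016),((250,48),-.085,.016)]]
q,e=fit(o,[.52,-.115,0]);print(q.round(4),np.degrees(q[2]).round(2),e.round(1).tolist())
for i,p in enumerate([(-.043,-.032),(.043,-.032),(-.043,.032),(.043,.032)]): print("pocket",i,tw(q,(*p,.005)).round(4))
```

```text
[ 0.5182 -0.1149 -0.0191] -1.09 [[-0.9, -0.8], [0.7, -0.5], [0.8, 1.6], [-1.9, 0.7], [1.5, 0.8], [0.5, -0.7], [-0.6, -0.2]]
pocket 0 [ 0.4746 -0.1461  0.005 ]
pocket 1 [ 0.5605 -0.1477  0.005 ]
pocket 2 [ 0.4758 -0.0821  0.005 ]
pocket 3 [ 0.5618 -0.0837  0.005 ]
```

```bash
python3 -m crank '{"slide":[[1,-2,15],[1,-2,30],[1,-2,30],[1,-2,30]],"turn":[0,0,0,0],"grip":[0.15,0.15,0.15,0.15]}';python3 go.py .5595 -.1475 .108 88.9;  python3 -c "
from h import *
snap('wrist','w7.png'); snap('scene','s6.png',(200,190,330,290),6);snap('side','d6.png',(270,190,410,300),5.5)"
```

```text
clock: 7.9
eef_pos: [0.5583, -0.147, 0.1427]
orientation: [-2.239, -2.2, 0.002]
contact_force: [-0.3, 0.6, -1.5]
gripper_width: 0.0203
slide [-0.6  1.3 34.7] turn 0.1 | at [ 0.5583 -0.147   0.1427] th 89.0 tilt 0.17 w 0.0203 F [-0.3  0.6 -1.5] j6 -1.91 t 7.9
```

View pics/s6.png

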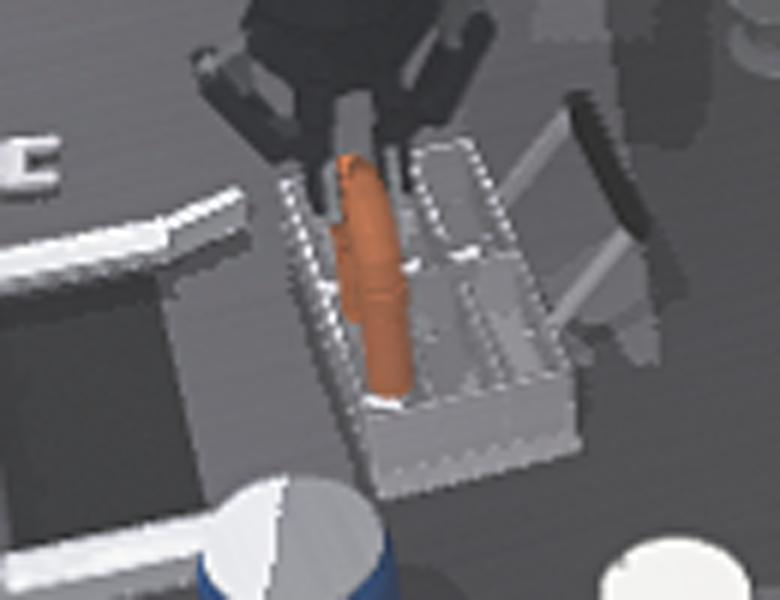

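View pics/d6.png

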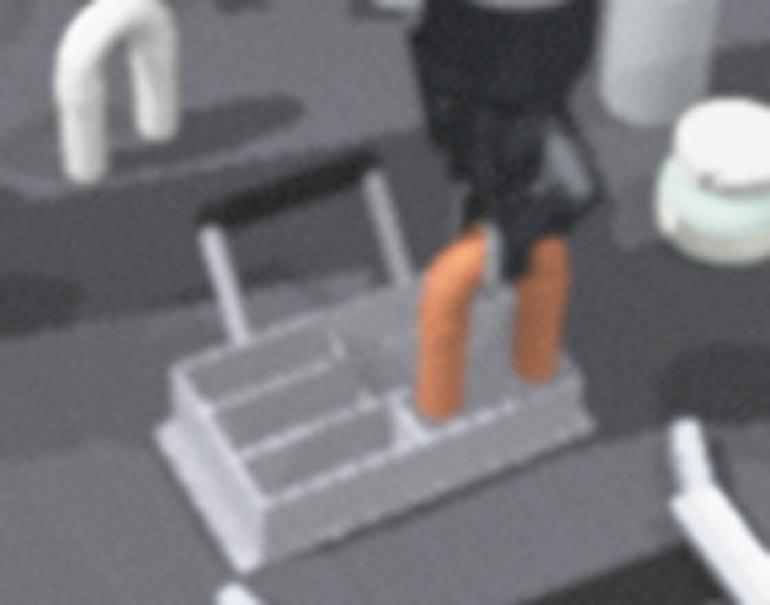

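```bash
cat > ov.py <<'E'
from bendfit import *
import sys
# args: tray x y yaw, out; overlays tray rim (blue) and held bend (green)
def rim(q,p): 
    return np.array([tw(q,(p[0]+sx*.041,p[1]+sy*.014,.044)) for sx,sy in [(-1,-1),(1,-1),(1,1),(-1,1)]])
PK=[(-.043,-.032),(.043,-.032),(-.043,.032),(.043,.032)]
def over(imgs,tray,bends,crops,s=5):
    for (nm,fn),(u0,v0,u1,v1) in zip(imgs,crops):
        cam=pose(nm); im=cv2.imread(fn)[v0:v1,u0:u1]; im=cv2.resize(im,None,fx=s,fy=s,interpolation=2)
        for p in PK:
            pts=((proj(cam,rim(tray,p))-[u0,v0]+.5)*s-.5).astype(int); cv2.polylines(im,[pts],True,(255,0,0),1)
        for b,zb in bends:
            o=render(cam,b,zb,np.zeros((400,640),np.uint8))[v0:v1,u0:u1]; o=cv2.resize(o,None,fx=s,fy=s,interpolation=2)
            cn,_=cv2.findContours((o>128).astype(np.uint8),0,1); cv2.drawContours(im,cn,-1,(0,255,0),1)
        cv2.imwrite(f"pics/ov_{nm}.png",im)
E
python3 - <<'E'
from ov import *
st=r.read_state(); p=st["eef_pos"]
over([("scene","pics/raw_s6.png"),("side","pics/raw_d6.png")],[.5182,-.1149,-.0191],[([p[0],p[1],np.radians(89)],p[2]-.1)],[(230,190,330,290),(290,200,400,300)],6)
E
```

```text
(no output)
```

View pics/ov_scene.png

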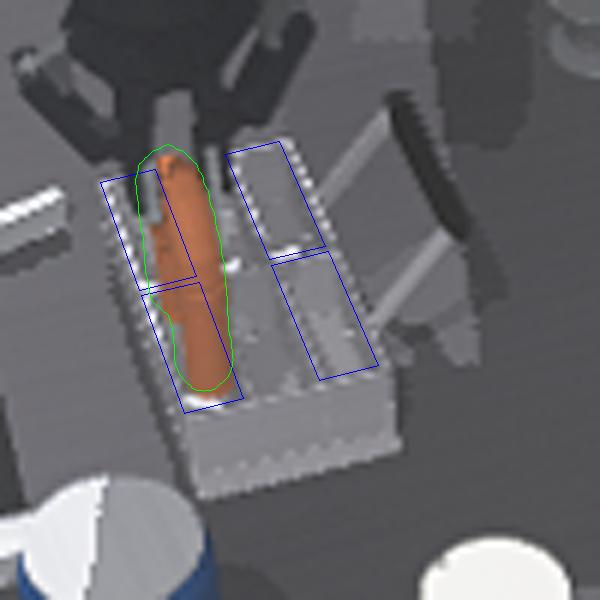

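View pics/ov_side.png

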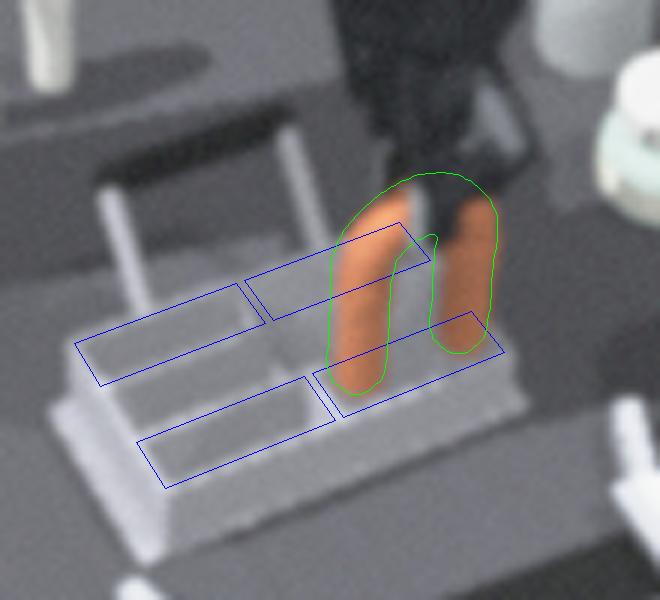

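```bash
python3 -m crank '{"slide":[[0,0,10],[0,0,20],[0,0,30],[0,0,33],[0,0,33]],"turn":[0,0,0,0,0],"grip":[0.15,0.15,0.15,0.15,0.15]}';python3 go.py .5595 -.1475 .105 88.9;  python3 -c "
from h import *
snap('wrist','w7.png'); snap('scene','s6.png',(200,190,330,290),6);snap('side','d6.png',(270,190,410,300),5.5)"
```

```text
clock: 8.55
eef_pos: [0.5584, -0.147, 0.1099]
orientation: [-2.239, -2.2, 0.002]
contact_force: [-0.3, 0.9, -1.8]
gripper_width: 0.0201
slide [-0.5  1.2  4.9] turn 0.1 | at [ 0.5584 -0.147   0.1099] th 88.99 tilt 0.14 w 0.0201 F [-0.3  0.9 -1.8] j6 -1.91 t 8.55
```

View pics/d6.png

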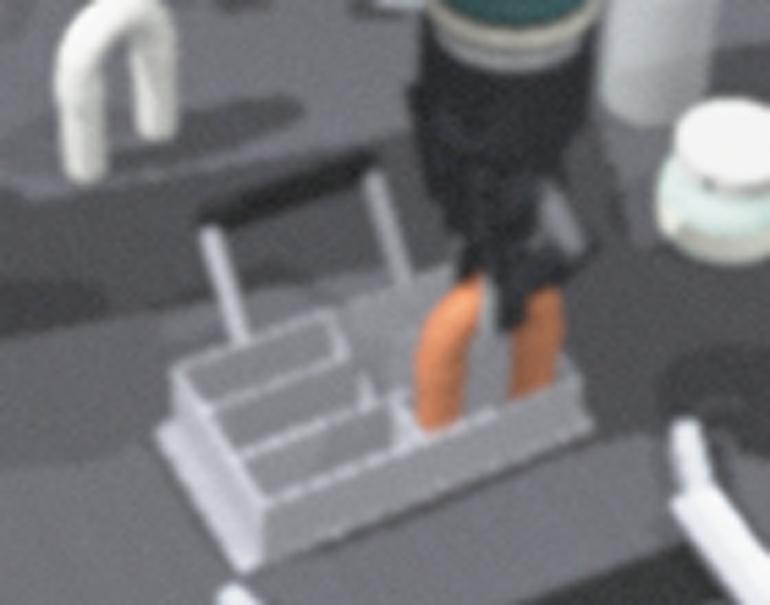

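```bash
python3 -m crank '{"slide":[[0,0,3],[0,0,5],[0,0,5]],"turn":[0,0,0],"grip":[0.15,0.15,0.15]}';python3 -m crank '{"slide":[[0,0,0],[0,0,0],[0,0,0],[0,0,0]],"turn":[0,0,0,0],"grip":[0.45,0.45,0.45,0.45]}';python3 -m crank '{"slide":[[0,0,-20],[0,0,-50],[0,0,-90],[0,0,-130],[0,0,-160]],"turn":[0,0,0,0,0],"grip":[0.45,0.45,0.45,0.45,0.45]}'; python3 go.py .5111 .3041 .3 84.2; python3 -c "
from h import *
snap('wrist','w7.png'); snap('side','d6.png',(270,190,410,300),5.5)"
```

```text
clock: 9.0
eef_pos: [0.5589, -0.1472, 0.106]
orientation: [-2.24, -2.202, 0.0]
contact_force: [-1.3, -0.5, -1.9]
gripper_width: 0.0199
clock: 9.4
eef_pos: [0.5593, -0.1474, 0.1067]
orientation: [2.24, 2.201, 0.001]
contact_force: [-0.3, 0.4, 0.6]
gripper_width: 0.0384
clock: 9.9
eef_pos: [0.5595, -0.1474, 0.2698]
orientation: [2.238, 2.2, 0.003]
contact_force: [0.2, -0.4, -0.1]
gripper_width: 0.0381
slide [450.6 -56.2 -31. ] turn 4.8 | at [ 0.5595 -0.1474  0.2698] th 89.0 tilt 0.22 w 0.0381 F [ 0.2 -0.4 -0.1] j6 -1.91 t 9.9
```

View pics/w7.png

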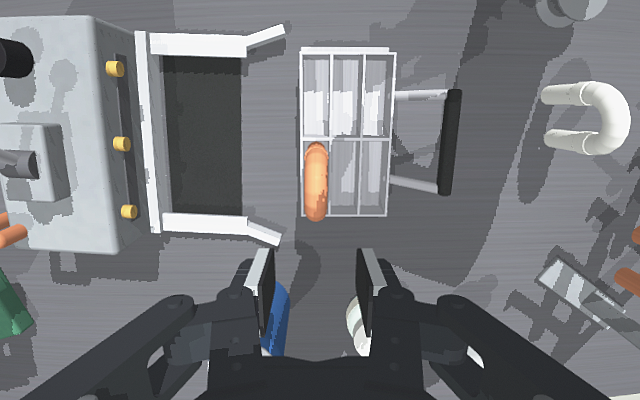

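View pics/d6.png

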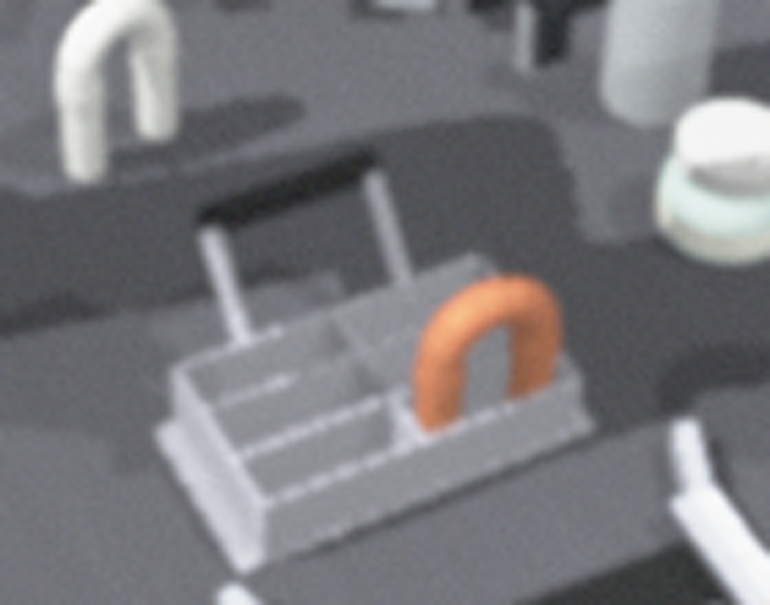

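```bash
python3 -m crank '{"slide":[[40,-5,0],[88,-11,0],[136,-17,0],[184,-23,0],[232,-29,0]],"turn":[0,0,1,2,3],"grip":[0.5,0.5,0.5,0.5,0.5]}' ;python3 go.py .5114 .3041 .25 84.2
```

```text
clock: 10.5
eef_pos: [0.5333, 0.0869, 0.2653]
orientation: [-2.298, -2.141, 0.001]
contact_force: [1.0, -0.2, 0.9]
gripper_width: 0.0429
slide [215.1 -37.3  15.3] turn 1.7 | at [0.5333 0.0869 0.2653] th 85.93 tilt 0.06 w 0.0429 F [ 1.  -0.2  0.9] j6 -1.44 t 10.5
```

```bash
python3 -m crank '{"slide":[[45,-8,0],[90,-16,0],[135,-24,0],[180,-32,0],[215,-37,15]],"turn":[0,0,1,2,2],"grip":[0.5,0.5,0.5,0.5,0.5]}' ;python3 -m crank '{"slide":[[0,0,0],[0,0,0],[0,0,0],[0,0,0]],"turn":[0,0,0,0],"grip":[0.5,0.5,0.5,0.5]}' ; python3 go.py .5114 .3041 .177 84.2
cat > b.py <<'E'
from bendfit import *
import sys
fn=sys.argv[1]; i=int(sys.argv[2]); q0=[[.6448,.2097,1.4049],[.585,.266,1.498],[.5114,.3041,1.4697]][i]
snap("wrist",fn); W=pose("wrist"); im=cv2.imread("pics/raw_"+fn); m=mask(im)
b,c=fitb(W,m,q0,.077); print("bend",b.round(4),np.degrees(b[2]).round(1),c)
o=render(W,b,.077,np.zeros(m.shape,np.uint8)); cn,_=cv2.findContours((o>128).astype(np.uint8),0,1); cv2.drawContours(im,cn,-1,(0,255,0),1); cv2.imwrite("pics/"+fn,im)
E
python3 b.py w8.png 2
```

```text
clock: 11.0
eef_pos: [0.512, 0.3052, 0.2527]
orientation: [2.333, 2.103, 0.006]
contact_force: [0.9, 0.7, 0.4]
gripper_width: 0.0424
clock: 11.4
eef_pos: [0.5127, 0.301, 0.2519]
orientation: [2.336, 2.099, 0.001]
contact_force: [-0.0, -0.1, 0.2]
gripper_width: 0.043
slide [ 2.9 -1.7 74.9] turn -0.3 | at [0.5127 0.301  0.2519] th 83.89 tilt 0.05 w 0.043 F [-0.  -0.1  0.2] j6 -1.03 t 11.4
bend [0.5119 0.3043 1.4473] 82.9 858.2941176470588
```

View pics/w8.png

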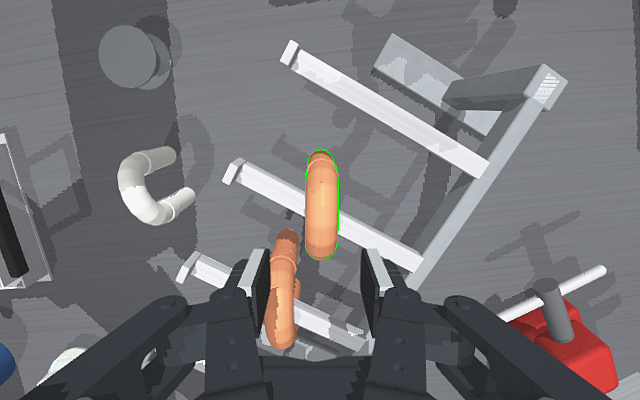

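```bash
python3 -m crank '{"slide":[[3,-1,30],[3,-1,55],[3,-1,70],[3,-1,74],[3,-1,74]],"turn":[0.5,0.5,0.5,0.5,0.5],"grip":[0.5,0.5,0.5,0.5,0.5]}' ;python3 -m crank '{"slide":[[0,0,0],[0,0,0],[0,0,0]],"turn":[0,0,0],"grip":[0.5,0.5,0.5]}' ; python3 go.py .5118 .3042 .177 83.3; python3 -m crank '{"slide":[[0,0,0],[0,0,0],[0,0,0],[0,0,0],[0,0,0]],"turn":[0,0,0,0,0],"grip":[0.15,0.15,0.15,0.15,0.15]}' 60;python3 -m crank '{"slide":[[0,0,-5],[0,0,-30],[0,0,-70],[0,0,-110],[0,0,-125]],"turn":[0,0,0,0,0],"grip":[0.15,0.15,0.15,0.15,0.15]}'; python3 -c "
from h import *
snap('side','d8.png',(150,60,400,220),3)";python3 go.py .48 0.0 .3 90
```

```text
clock: 11.95
eef_pos: [0.5117, 0.3049, 0.1773]
orientation: [-2.345, -2.091, 0.001]
contact_force: [0.6, 0.1, -1.1]
gripper_width: 0.0424
clock: 12.25
eef_pos: [0.5121, 0.3056, 0.1787]
orientation: [2.343, 2.091, 0.004]
contact_force: [-0.2, -0.4, 0.3]
gripper_width: 0.0426
slide [-1.5 -0.1  1.7] turn 0.2 | at [0.5121 0.3056 0.1787] th 83.5 tilt 0.14 w 0.0426 F [-0.2 -0.4  0.3] j6 -1.01 t 12.25
clock: 12.75
eef_pos: [0.5118, 0.3055, 0.1779]
orientation: [2.344, 2.092, 0.002]
contact_force: [0.5, 0.2, 3.2]
gripper_width: 0.0201
clock: 13.25
eef_pos: [0.5122, 0.3057, 0.3072]
orientation: [2.342, 2.091, 0.01]
contact_force: [1.1, 0.5, -0.5]
gripper_width: 0.0195
slide [-307.7    2.1    7.1] turn -6.5 | at [0.5126 0.3059 0.3086] th 83.5 tilt 0.52 w 0.02 F [0.2 0.2 1.7] j6 -1.01 t 13.3
```

View pics/d8.png

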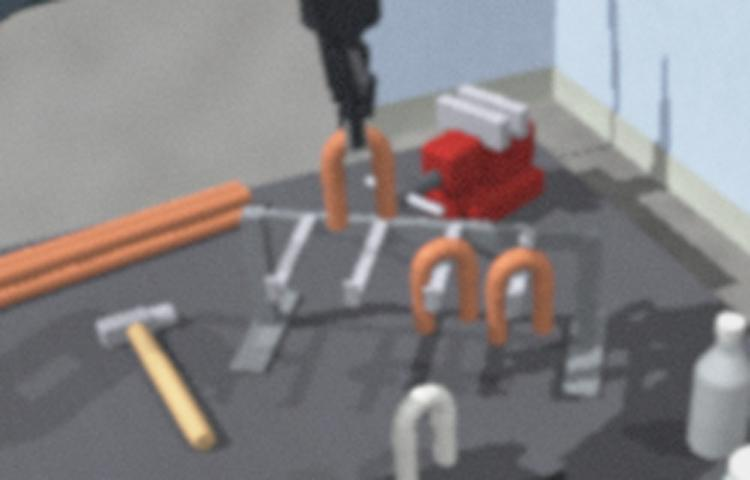

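```bash
python3 -m crank '{"slide":[[-40,0,0],[-88,0,0],[-136,0,0],[-184,0,0],[-232,1,5]],"turn":[-2,-4,-6,-7,-7],"grip":[0.15,0.15,0.15,0.15,0.15]}';python3 -m crank '{"slide":[[-45,0,0],[-75,0,0],[-75,0,0],[-75,0,0],[-75,0,0]],"turn":[0,0,0,0,0],"grip":[0.15,0.15,0.15,0.15,0.15]}';python3 -m crank '{"slide":[[0,0,0],[0,0,0]],"turn":[0,0],"grip":[0.15,0.15]}'; python3 -c "
from h import *
snap('wrist','w9.png')
a=cv2.imread('pics/raw_w9.png'); cv2.imwrite('pics/w9c.png',cv2.resize(a[60:300,150:330],None,fx=2.5,fy=2.5,interpolation=2))"; python3 go.py .5618 -.0837 .2 89
```

```text
clock: 13.8
eef_pos: [0.4853, 0.0731, 0.2963]
orientation: [-2.21, -2.232, 0.002]
contact_force: [1.0, -0.4, -1.1]
gripper_width: 0.0199
clock: 14.3
eef_pos: [0.4866, 0.0005, 0.2964]
orientation: [-2.209, -2.231, 0.001]
contact_force: [0.9, -0.3, -1.0]
gripper_width: 0.0196
clock: 14.5
eef_pos: [0.4869, 0.0007, 0.2972]
orientation: [-2.209, -2.233, 0.0]
contact_force: [-1.7, 0.7, -2.5]
gripper_width: 0.0202
slide [-85.1  74.   97.3] turn 1.6 | at [0.4869 0.0006 0.2973] th 90.6 tilt 0.0 w 0.0199 F [ 0.5  0.1 -2.2] j6 -1.7 t 14.55
```

View pics/w9c.png

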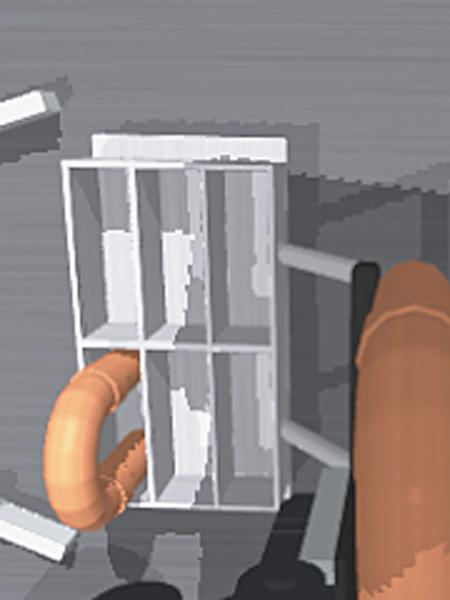

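```bash
cat > tf.py <<'E'
from h import *
def trayfit(pts,s,off,cam=None):
    W=cam or pose("wrist")
    o=[(W,(c[0]/s+off[0],c[1]/s+off[1]),(x/1000,y/1000,.044)) for c,x,y in pts]
    q,e=fit(o,[.52,-.115,0]);print("tray",q.round(4),np.degrees(q[2]).round(2),e.round(1).tolist())
    for i,p in enumerate([(-.043,-.032),(.043,-.032),(-.043,.032),(.043,.032)]): print("pocket",i,tw(q,(*p,.005)).round(4))
    return q
E
python3 - <<'E'
from tf import *
trayfit([((62,160),-87,-49),((272,163),-87,49),((279,508),87,49),((271,348),0,49),((80,346),0,-49)],2.5,(150,60))
E
```

```text
tray [ 0.5184 -0.1149 -0.0137] -0.78 [[-0.9, 0.1], [0.1, 0.2], [0.5, 1.2], [2.0, -0.1], [-1.7, -1.1]]
pocket 0 [ 0.4749 -0.1464  0.005 ]
pocket 1 [ 0.5609 -0.1475  0.005 ]
pocket 2 [ 0.4758 -0.0824  0.005 ]
pocket 3 [ 0.5618 -0.0835  0.005 ]
```

```bash
python3 -m crank '{"slide":[[-35,30,0],[-70,60,0],[-84,74,20],[-84,74,65],[-84,74,110]],"turn":[0,1,1.6,1.6,1.6],"grip":[0.15,0.15,0.15,0.15,0.15]}';python3 -m crank '{"slide":[[0,0,25],[0,0,35],[0,0,35],[0,0,35]],"turn":[0,0,0,0],"grip":[0.15,0.15,0.15,0.15]}'; python3 go.py .5618 -.0835 .11 89
python3 - <<'E'
from ov import *
snap('scene','s9.png');snap('side','d9.png')
st=r.read_state(); p=st["eef_pos"]
over([("scene","pics/raw_s9.png"),("side","pics/raw_d9.png")],[.5184,-.1149,-.0157],[([p[0],p[1],np.radians(89)],p[2]-.101)],[(230,190,330,290),(290,200,400,300)],6)
E
```

```text
clock: 15.05
eef_pos: [0.5629, -0.084, 0.1869]
orientation: [2.241, 2.198, 0.003]
contact_force: [0.3, -0.5, -1.9]
gripper_width: 0.0199
clock: 15.45
eef_pos: [0.5628, -0.0836, 0.1544]
orientation: [2.24, 2.199, 0.003]
contact_force: [0.3, 0.3, -0.4]
gripper_width: 0.0201
slide [ 0.1 -1.2 44.4] turn -0.1 | at [ 0.5628 -0.0836  0.1544] th 88.93 tilt 0.2 w 0.0201 F [ 0.3  0.3 -0.4] j6 -1.8 t 15.45
```

View pics/ov_scene.png

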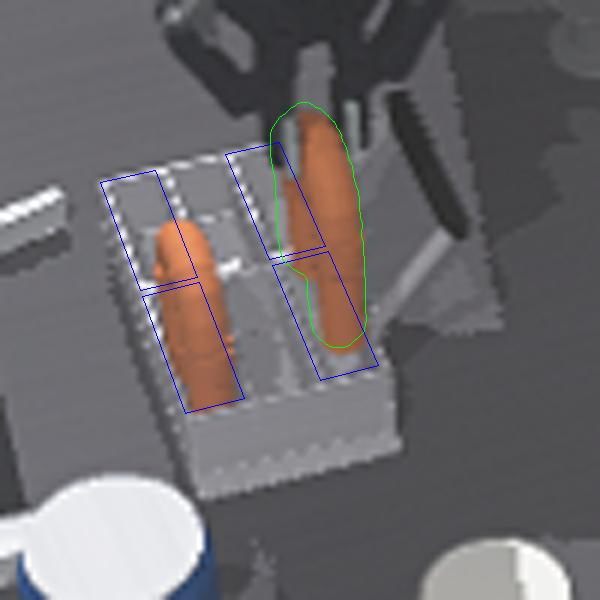

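View pics/ov_side.png

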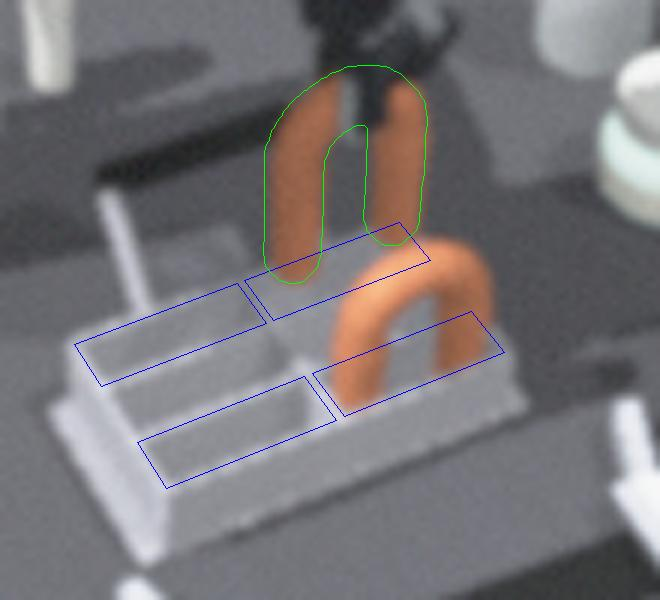

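Model and image agree within ~1 px. Descend 45 mm (target TCP z ≈ 0.108), nudging −1 mm in x.

```bash
python3 -m crank '{"slide":[[0,-2,12],[0,-2,24],[0,-2,36],[0,-2,44],[0,-2,46]],"turn":[0,0,0,0,0],"grip":[0.15,0.15,0.15,0.15,0.15]}';python3 -m crank '{"slide":[[0,0,0],[0,0,0]],"turn":[0,0],"grip":[0.15,0.15]}';python3 go.py .5618 -.0835 .106 89
```

```text
clock: 16.05
eef_pos: [0.5589, -0.0834, 0.1055]
orientation: [-2.241, -2.199, 0.002]
contact_force: [-3.2, 0.5, 6.1]
gripper_width: 0.0201
clock: 16.25
eef_pos: [0.5598, -0.0836, 0.1061]
orientation: [2.243, 2.2, 0.0]
contact_force: [0.2, 0.0, -1.7]
gripper_width: 0.0201
slide [0.1 2.  0.1] turn -0.1 | at [ 0.5598 -0.0836  0.1061] th 88.9 tilt 0.02 w 0.0201 F [ 0.2  0.  -1.7] j6 -1.8 t 16.25
```

```bash
python3 -m crank '{"slide":[[0,0,0],[0,0,0],[0,0,0],[0,0,0]],"turn":[0,0,0,0],"grip":[0.42,0.42,0.42,0.42]}';python3 -m crank '{"slide":[[0,0,-20],[0,0,-50],[0,0,-90],[0,0,-130],[0,0,-160]],"turn":[0,0,0,0,0],"grip":[0.42,0.42,0.42,0.42,0.42]}'; python3 -c "
from h import *
snap('wrist','w10.png',(0,0,640,300)); snap('side','d10.png',(270,190,410,300),5.5)"; python3 go.py .585 .266 .25 85.8
```

```text
clock: 16.65
eef_pos: [0.5599, -0.0836, 0.1066]
orientation: [2.242, 2.2, 0.001]
contact_force: [-0.2, 0.0, -0.1]
gripper_width: 0.0359
clock: 17.15
eef_pos: [0.5601, -0.0837, 0.2697]
orientation: [2.24, 2.198, 0.003]
contact_force: [0.7, -0.2, 0.4]
gripper_width: 0.0357
slide [350.5  16.2  22.4] turn 3.1 | at [ 0.5618 -0.0841  0.2732] th 88.9 tilt 0.7 w 0.0358 F [ 0.2 -0.3  1.1] j6 -1.8 t 17.25
```

View pics/w10.png

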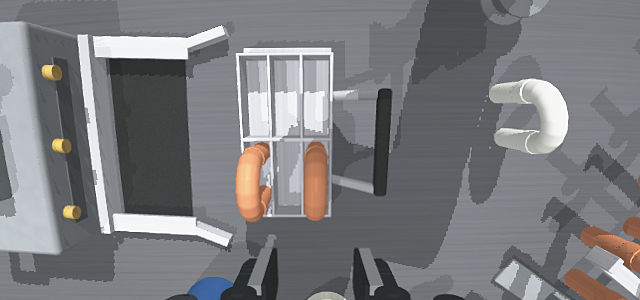

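View pics/d10.png

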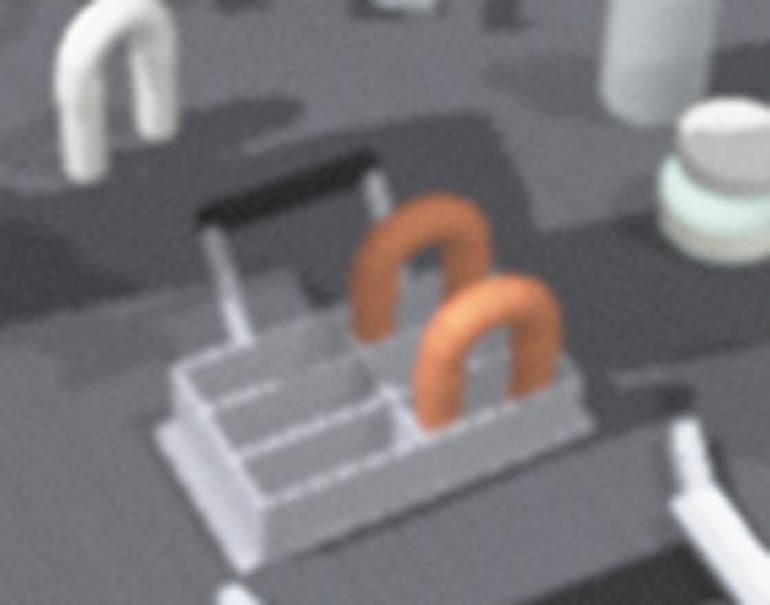

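```bash
python3 -m crank '{"slide":[[40,2,0],[88,4,0],[136,7,0],[184,9,0],[232,11,0]],"turn":[0,0,1,2,3],"grip":[0.5,0.5,0.5,0.5,0.5]}' ;python3 -m crank '{"slide":[[45,2,5],[90,4,15],[119,5,22],[119,5,22],[119,5,22]],"turn":[0,0,0,0,0],"grip":[0.5,0.5,0.5,0.5,0.5]}'; python3 -m crank '{"slide":[[0,0,0],[0,0,0]],"turn":[0,0],"grip":[0.5,0.5]}'; python3 go.py .585 .266 .177 85.8; python3 b.py w11.png 1
```

```text
clock: 17.75
eef_pos: [0.5747, 0.1499, 0.2652]
orientation: [-2.3, -2.139, 0.002]
contact_force: [0.3, -0.8, 0.1]
gripper_width: 0.0424
clock: 18.25
eef_pos: [0.5881, 0.2668, 0.2427]
orientation: [-2.298, -2.142, 0.004]
contact_force: [0.9, 0.4, 0.1]
gripper_width: 0.0428
clock: 18.45
eef_pos: [0.5889, 0.2652, 0.2449]
orientation: [2.301, 2.138, 0.001]
contact_force: [-0.2, -0.3, 0.3]
gripper_width: 0.0425
slide [ 0.5 -4.  67.9] turn -0.0 | at [0.5889 0.2652 0.2449] th 85.79 tilt 0.06 w 0.0425 F [-0.2 -0.3  0.3] j6 -1.16 t 18.45
bend [0.585  0.2656 1.4862] 85.2 519.2313725490196
```

View pics/w11.png

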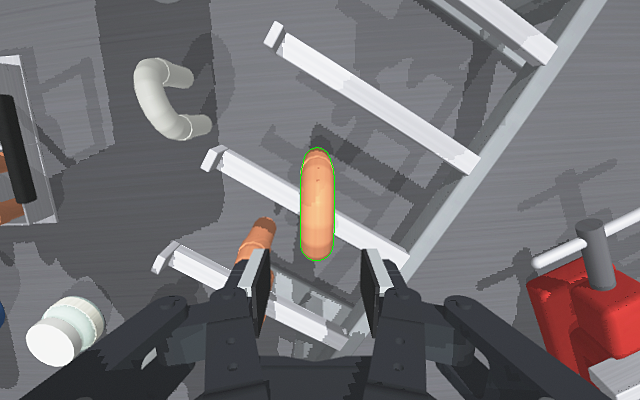

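```bash
python3 -m crank '{"slide":[[0,-4,25],[0,-4,48],[0,-4,62],[0,-4,67],[0,-4,67]],"turn":[0.4,0.4,0.4,0.4,0.4],"grip":[0.45,0.45,0.45,0.45,0.45]}' ;python3 -m crank '{"slide":[[0,0,0],[0,0,0],[0,0,0]],"turn":[0,0,0],"grip":[0.45,0.45,0.45]}' ; python3 go.py .585 .2656 .177 85.4; python3 -m crank '{"slide":[[0,0,0],[0,0,0],[0,0,0],[0,0,0],[0,0,0]],"turn":[0,0,0,0,0],"grip":[0.15,0.15,0.15,0.15,0.15]}' 60;python3 -m crank '{"slide":[[0,0,-5],[0,0,-30],[0,0,-70],[0,0,-110],[0,0,-125]],"turn":[0,0,0,0,0],"grip":[0.15,0.15,0.15,0.15,0.15]}'; python3 -c "
from h import *
snap('side','d8.png',(150,60,400,220),3)";python3 go.py .48 0.0 .3 90
```

```text
clock: 19.0
eef_pos: [0.5845, 0.2663, 0.1769]
orientation: [-2.307, -2.132, 0.001]
contact_force: [-0.1, 0.3, 0.2]
gripper_width: 0.0387
clock: 19.3
eef_pos: [0.5851, 0.267, 0.1787]
orientation: [2.306, 2.132, 0.003]
contact_force: [-0.6, 0.0, -0.1]
gripper_width: 0.0384
slide [-1.4 -0.   1.7] turn 0.1 | at [0.5851 0.267  0.1787] th 85.5 tilt 0.13 w 0.0384 F [-0.6  0.  -0.1] j6 -1.15 t 19.3
clock: 19.8
eef_pos: [0.5851, 0.2669, 0.1781]
orientation: [2.306, 2.132, 0.002]
contact_force: [1.3, 0.3, 2.7]
gripper_width: 0.0195
clock: 20.3
eef_pos: [0.585, 0.2672, 0.3072]
orientation: [2.305, 2.131, 0.009]
contact_force: [-0.4, -0.3, -1.1]
gripper_width: 0.0201
slide [-274.7  -84.2    7. ] turn -4.5 | at [0.5854 0.2673 0.3086] th 85.51 tilt 0.48 w 0.0199 F [-0.1  0.5  1.1] j6 -1.15 t 20.35
```

View pics/d8.png

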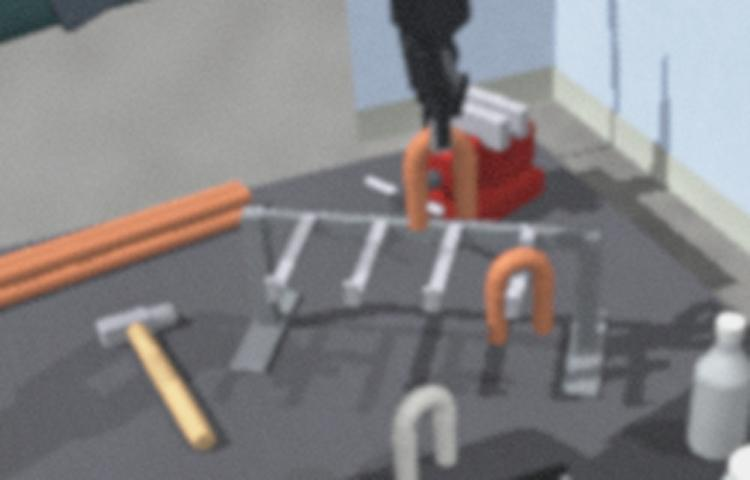

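```bash
python3 -m crank '{"slide":[[-38,-12,0],[-82,-26,0],[-126,-40,0],[-170,-54,0],[-214,-66,5]],"turn":[-1,-2,-3,-4,-5],"grip":[0.15,0.15,0.15,0.15,0.15]}';python3 -m crank '{"slide":[[-40,-15,0],[-61,-18,0],[-61,-18,0],[-61,-18,0],[-61,-18,0]],"turn":[0,0,0,0,0],"grip":[0.15,0.15,0.15,0.15,0.15]}';python3 -m crank '{"slide":[[0,0,0],[0,0,0]],"turn":[0,0],"grip":[0.15,0.15]}'; python3 -c "
from h import *
snap('wrist','w9.png')
a=cv2.imread('pics/raw_w9.png'); cv2.imwrite('pics/w9c.png',cv2.resize(a[60:300,150:330],None,fx=2.5,fy=2.5,interpolation=2))"; python3 go.py .4748 -.1462 .2 89
```

```text
clock: 20.85
eef_pos: [0.5004, 0.0574, 0.296]
orientation: [-2.209, -2.232, 0.002]
contact_force: [0.6, -0.6, -2.2]
gripper_width: 0.02
clock: 21.35
eef_pos: [0.4844, -0.0016, 0.2964]
orientation: [-2.209, -2.231, 0.001]
contact_force: [0.2, 0.3, -1.3]
gripper_width: 0.0199
clock: 21.55
eef_pos: [0.4847, -0.0016, 0.2971]
orientation: [-2.209, -2.233, 0.0]
contact_force: [-0.2, 0.5, -1.4]
gripper_width: 0.0201
slide [-144.4  -11.3   97.1] turn 1.6 | at [ 0.4847 -0.0017  0.2971] th 90.59 tilt 0.02 w 0.0204 F [ 1.  -0.2 -0.4] j6 -1.7 t 21.6
```

View pics/w9c.png

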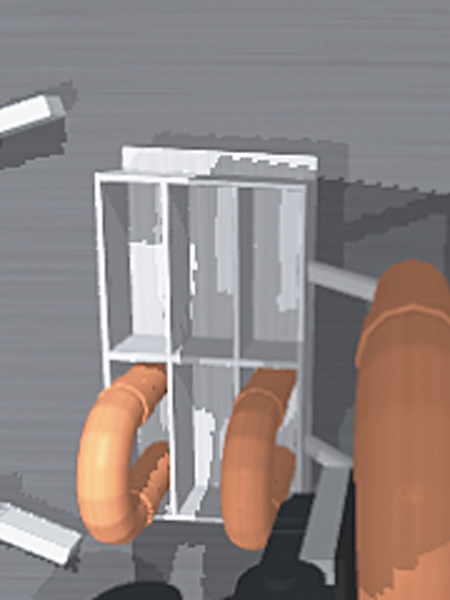

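```bash
python3 - <<'E'
from tf import *
trayfit([((96,174),-87,-49),((306,181),-87,49),((302,360),0,49),((105,356),0,-49),((170,358),0,-16),((237,359),0,16)],2.5,(150,60))
E
python3 -c "
import cv2
a=cv2.imread('pics/raw_w9.png'); cv2.imwrite('pics/w9d.png',cv2.resize(a[120:275,180:290],None,fx=5,fy=5,interpolation=2))"
```

```text
tray [ 0.5226 -0.1036 -0.0323] -1.85 [[-1.1, -0.5], [-0.1, -0.3], [1.0, 1.2], [-0.3, -0.5], [0.5, -0.2], [-0.1, 0.5]]
pocket 0 [ 0.4786 -0.1342  0.005 ]
pocket 1 [ 0.5645 -0.137   0.005 ]
pocket 2 [ 0.4806 -0.0703  0.005 ]
pocket 3 [ 0.5666 -0.073   0.005 ]
```

View pics/w9d.png

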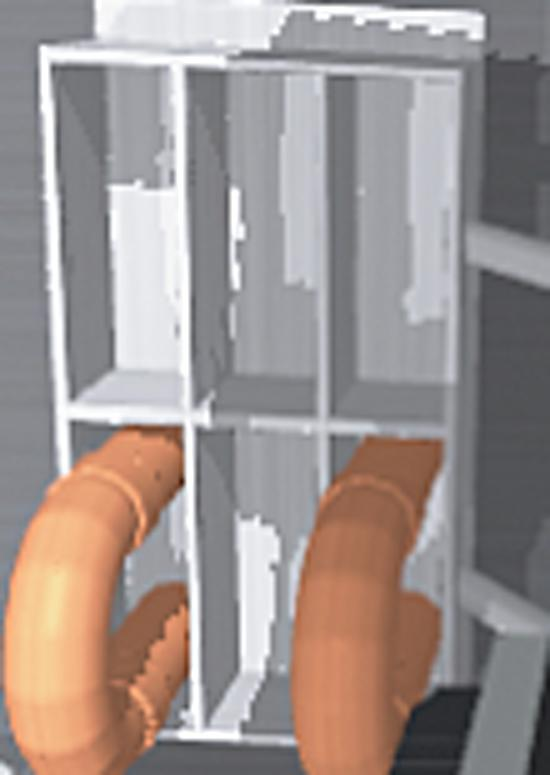

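```bash
python3 - <<'E'
from tf import *
trayfit([((40,46),-87,-49),((472,64),-87,49),((460,427),0,49),((60,410),0,-49),((190,414),0,-16),((325,424),0,16),((203,734),85,-16),((180,60),-85,-16),((325,66),-85,16)],5,(180,120))
E
python3 go.py .4786 -.1345 .2 88
```

```text
tray [ 0.5229 -0.1035 -0.0434] -2.49 [[0.3, -0.2], [-1.1, 0.2], [-0.0, 0.5], [-0.2, -0.2], [0.7, 0.3], [-0.2, -0.3], [0.2, -0.5], [0.8, 0.0], [-0.5, 0.1]]
pocket 0 [ 0.4786 -0.1336  0.005 ]
pocket 1 [ 0.5645 -0.1373  0.005 ]
pocket 2 [ 0.4814 -0.0696  0.005 ]
pocket 3 [ 0.5673 -0.0734  0.005 ]
slide [-132.8   -7.4   97.1] turn 2.6 | at [ 0.4847 -0.0017  0.2971] th 90.59 tilt 0.02 w 0.0204 F [ 1.  -0.2 -0.4] j6 -1.7 t 21.6
```

```bash
python3 -m crank '{"slide":[[-40,-2,0],[-85,-5,0],[-125,-7,0],[-132,-7,40],[-132,-7,85]],"turn":[1,2,3,3,3],"grip":[0.15,0.15,0.15,0.15,0.15]}';python3 -m crank '{"slide":[[0,0,30],[0,0,38],[0,0,38],[0,0,38],[0,0,38]],"turn":[0,0,0,0,0],"grip":[0.15,0.15,0.15,0.15,0.15]}'; python3 go.py .4786 -.134 .15 87.6
python3 - <<'E'
from ov import *
snap('wrist','w12.png');snap('scene','s9.png');snap('side','d9.png')
st=r.read_state(); p=st["eef_pos"]
over([("scene","pics/raw_s9.png"),("side","pics/raw_d9.png")],[.5229,-.1035,-.0434],[([p[0],p[1],np.radians(87.6)],p[2]-.101)],[(230,190,330,290),(290,200,400,300)],6)
E
```

```text
clock: 22.1
eef_pos: [0.4802, -0.1367, 0.2137]
orientation: [2.268, 2.165, 0.004]
contact_force: [0.2, 0.3, -1.3]
gripper_width: 0.02
clock: 22.6
eef_pos: [0.4802, -0.1349, 0.1771]
orientation: [2.265, 2.17, 0.003]
contact_force: [0.1, -0.1, -1.0]
gripper_width: 0.0203
slide [ 0.9 -1.8 27.1] turn -0.1 | at [ 0.4802 -0.1349  0.1771] th 87.53 tilt 0.3 w 0.0203 F [ 0.1 -0.1 -1. ] j6 -1.92 t 22.6
```

View pics/w12.png

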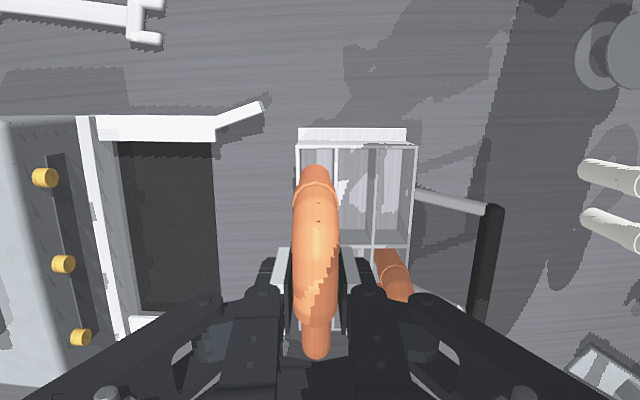

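View pics/ov_scene.png

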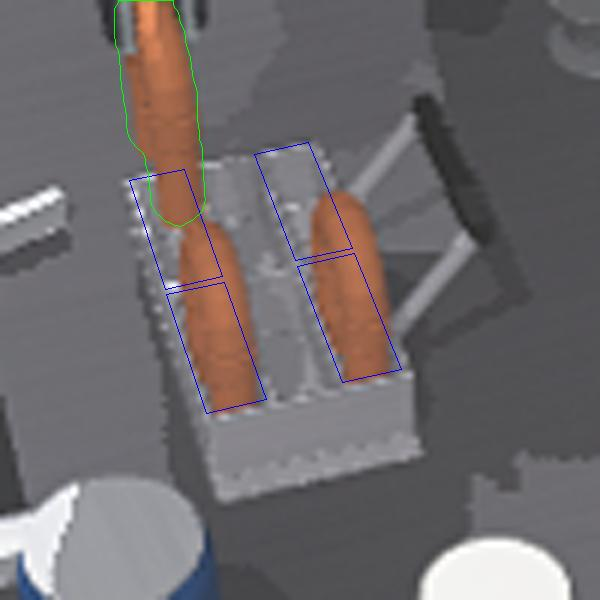

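View pics/ov_side.png

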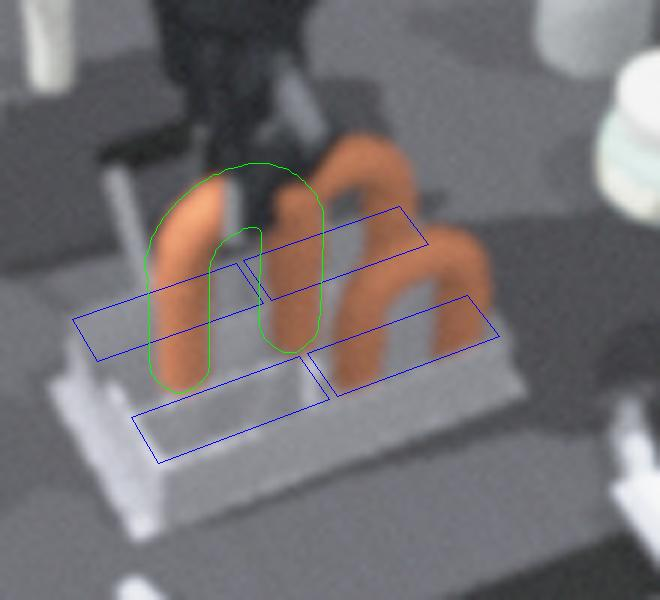

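```bash
python3 -m crank '{"slide":[[1,-2,12],[1,-2,24],[1,-2,30],[1,-2,30],[1,-2,30]],"turn":[0,0,0,0,0],"grip":[0.15,0.15,0.15,0.15,0.15]}';python3 go.py .4780 -.134 .107 87.6
python3 - <<'E'
from ov import *
snap('scene','s9.png');snap('side','d9.png')
st=r.read_state(); p=st["eef_pos"]
over([("scene","pics/raw_s9.png"),("side","pics/raw_d9.png")],[.5229,-.1035,-.0434],[([p[0],p[1],np.radians(87.6)],p[2]-.101)],[(230,190,330,290),(290,200,400,300)],6)
E
```

```text
clock: 23.25
eef_pos: [0.4766, -0.1334, 0.1439]
orientation: [-2.269, -2.172, 0.0]
contact_force: [0.2, 0.7, -2.3]
gripper_width: 0.02
slide [-0.5  1.5 36.9] turn -0.1 | at [ 0.4766 -0.1334  0.1439] th 87.5 tilt 0.04 w 0.02 F [ 0.2  0.7 -2.3] j6 -1.91 t 23.25
```

View pics/ov_side.png

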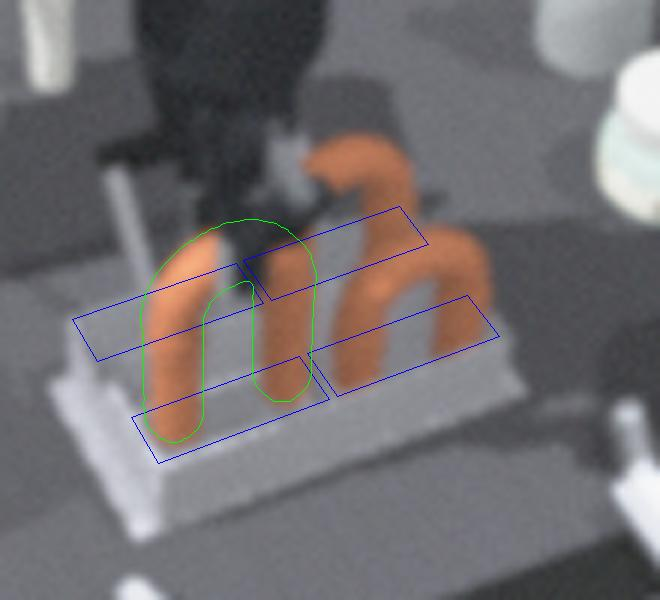

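```bash
python3 -m crank '{"slide":[[0,0,12],[0,0,24],[0,0,34],[0,0,37],[0,0,37]],"turn":[0,0,0,0,0],"grip":[0.15,0.15,0.15,0.15,0.15]}';python3 -m crank '{"slide":[[0,0,0],[0,0,0]],"turn":[0,0],"grip":[0.15,0.15]}';python3 go.py .4780 -.134 .107 87.6
```

```text
clock: 23.85
eef_pos: [0.4764, -0.1333, 0.1065]
orientation: [-2.269, -2.172, 0.001]
contact_force: [0.4, -0.5, -1.5]
gripper_width: 0.0201
clock: 24.05
eef_pos: [0.4771, -0.1336, 0.1077]
orientation: [2.269, 2.172, 0.001]
contact_force: [-0.1, -0.2, -1.3]
gripper_width: 0.0197
slide [-0.3  0.9  0.7] turn -0.1 | at [ 0.4771 -0.1336  0.1077] th 87.5 tilt 0.06 w 0.0197 F [-0.1 -0.2 -1.3] j6 -1.91 t 24.05
```

```bash
python3 -m crank '{"slide":[[0,0,1],[0,0,1],[0,0,1],[0,0,1]],"turn":[0,0,0,0],"grip":[0.15,0.42,0.42,0.42]}';python3 -m crank '{"slide":[[0,0,-20],[0,0,-50],[0,0,-90],[0,0,-130],[0,0,-160]],"turn":[0,0,0,0,0],"grip":[0.42,0.42,0.42,0.42,0.42]}'; python3 -c "
from h import *
snap('side','d10.png',(270,190,410,300),5.5)"; python3 go.py .6448 .2097 .25 80.5
```

```text
clock: 24.45
eef_pos: [0.477, -0.1336, 0.1067]
orientation: [2.269, 2.172, 0.001]
contact_force: [-0.6, 0.6, 0.0]
gripper_width: 0.0357
clock: 24.95
eef_pos: [0.4772, -0.1337, 0.2696]
orientation: [2.267, 2.17, 0.003]
contact_force: [-0.0, -0.9, 1.3]
gripper_width: 0.036
slide [351.1 150.3  25.4] turn 7.0 | at [ 0.479  -0.1344  0.2751] th 87.5 tilt 0.76 w 0.0355 F [ 1.6 -1.   3.1] j6 -1.91 t 25.0
```

View pics/d10.png

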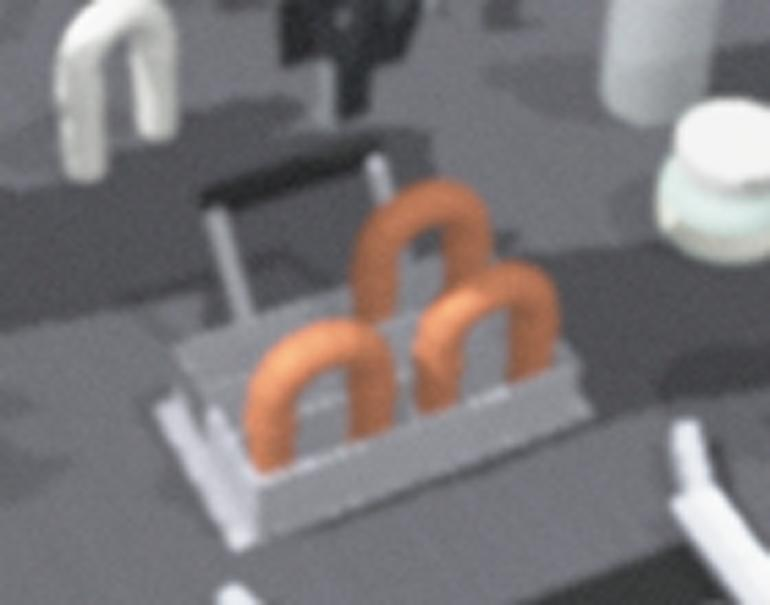

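Three seated. Now bend0.

```bash
python3 -m crank '{"slide":[[38,15,0],[80,33,0],[122,52,0],[164,70,0],[206,89,0]],"turn":[1,2,3,5,7],"grip":[0.5,0.5,0.5,0.5,0.5]}' ;python3 go.py .6448 .2097 .25 80.5
```

```text
clock: 25.5
eef_pos: [0.5752, 0.0701, 0.2664]
orientation: [2.399, 2.028, 0.001]
contact_force: [0.2, -0.7, -0.4]
gripper_width: 0.0427
slide [149.2  45.3  16.5] turn -0.1 | at [0.5752 0.0701 0.2664] th 80.41 tilt 0.04 w 0.0427 F [ 0.2 -0.7 -0.4] j6 -1.38 t 25.5
```

```bash
python3 -m crank '{"slide":[[42,13,0],[88,27,5],[130,40,12],[147,45,16],[147,45,16]],"turn":[0,0,0,0,0],"grip":[0.5,0.5,0.5,0.5,0.5]}' ; python3 -m crank '{"slide":[[0,0,0],[0,0,0],[0,0,0],[0,0,0]],"turn":[0,0,0,0],"grip":[0.5,0.5,0.5,0.5]}'; python3 go.py .6448 .2097 .177 80.5; python3 b.py w13.png 0
```

```text
clock: 26.0
eef_pos: [0.6432, 0.208, 0.2478]
orientation: [-2.393, -2.033, 0.005]
contact_force: [-0.0, -0.4, 0.7]
gripper_width: 0.0427
clock: 26.4
eef_pos: [0.6433, 0.2047, 0.2514]
orientation: [2.399, 2.027, 0.002]
contact_force: [-0.0, 0.3, 0.9]
gripper_width: 0.0429
slide [ 5.1  0.6 74.4] turn -0.1 | at [0.6433 0.2047 0.2514] th 80.4 tilt 0.08 w 0.0429 F [-0.   0.3  0.9] j6 -1.18 t 26.4
bend [0.6457 0.2099 1.4172] 81.2 918.0745098039216
```

View pics/w13.png

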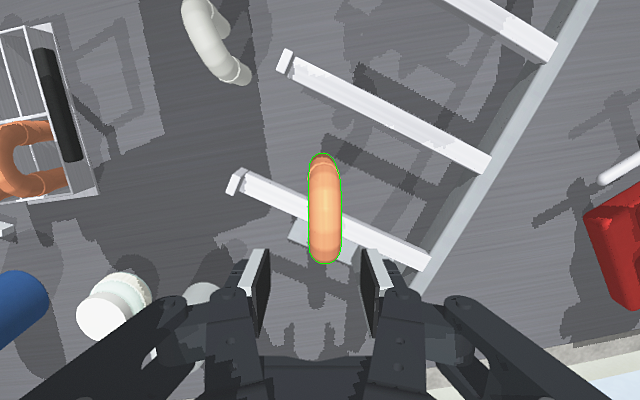

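```bash
python3 -m crank '{"slide":[[5,1,25],[5,1,50],[5,1,68],[5,1,74],[5,1,74]],"turn":[-0.6,-0.6,-0.6,-0.6,-0.6],"grip":[0.5,0.5,0.5,0.5,0.5]}' ;python3 -m crank '{"slide":[[0,0,0],[0,0,0],[0,0,0]],"turn":[0,0,0],"grip":[0.5,0.5,0.5]}' ; python3 go.py .6455 .2098 .177 81; python3 -m crank '{"slide":[[0,0,0],[0,0,0],[0,0,0],[0,0,0],[0,0,0]],"turn":[0,0,0,0,0],"grip":[0.15,0.15,0.15,0.15,0.15]}' 60;python3 -m crank '{"slide":[[0,0,-5],[0,0,-30],[0,0,-70],[0,0,-110],[0,0,-125]],"turn":[0,0,0,0,0],"grip":[0.15,0.15,0.15,0.15,0.15]}'; python3 -c "
from h import *
snap('side','d8.png',(150,60,400,220),3)";python3 go.py .48 0.0 .3 88
```

```text
clock: 26.95
eef_pos: [0.6446, 0.2103, 0.1753]
orientation: [-2.387, -2.041, 0.003]
contact_force: [-0.1, -0.0, 0.1]
gripper_width: 0.0428
clock: 27.25
eef_pos: [0.6457, 0.2109, 0.178]
orientation: [2.386, 2.041, 0.004]
contact_force: [0.3, 0.2, -0.1]
gripper_width: 0.0424
slide [-1.1 -0.1  1. ] turn 0.1 | at [0.6457 0.2109 0.178 ] th 81.1 tilt 0.16 w 0.0424 F [ 0.3  0.2 -0.1] j6 -1.18 t 27.25
clock: 27.75
eef_pos: [0.6452, 0.2108, 0.1769]
orientation: [2.387, 2.042, 0.001]
contact_force: [-0.7, -0.4, 3.5]
gripper_width: 0.0202
clock: 28.25
eef_pos: [0.646, 0.2109, 0.3067]
orientation: [2.384, 2.04, 0.011]
contact_force: [-0.4, -0.4, 0.3]
gripper_width: 0.0202
slide [-234.3 -131.8    6.1] turn -6.9 | at [0.6463 0.2111 0.3082] th 81.1 tilt 0.59 w 0.0201 F [ 0.2 -0.4  1.3] j6 -1.18 t 28.3
```

View pics/d8.png

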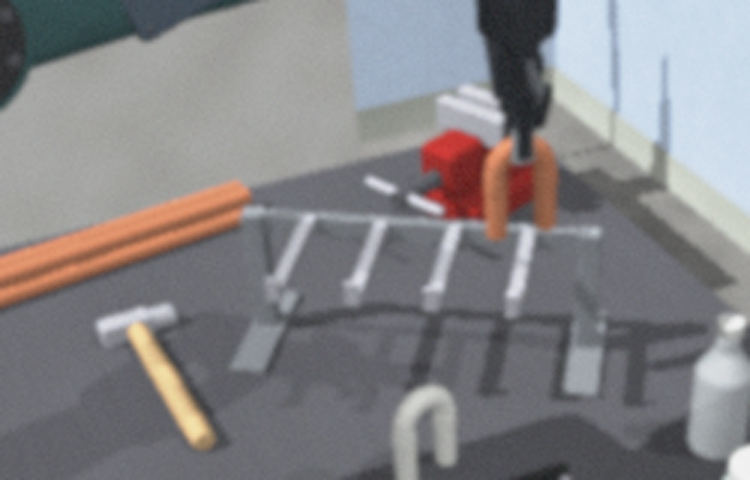

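```bash
python3 -m crank '{"slide":[[-36,-20,0],[-76,-43,0],[-116,-65,0],[-156,-88,0],[-196,-110,5]],"turn":[-1,-2,-4,-6,-7],"grip":[0.15,0.15,0.15,0.15,0.15]}';python3 -m crank '{"slide":[[-26,-17,0],[-26,-17,0],[-26,-17,0],[-26,-17,0],[-26,-17,0]],"turn":[0,0,0,0,0],"grip":[0.15,0.15,0.15,0.15,0.15]}'; python3 -c "
from h import *
snap('wrist','w9.png')
a=cv2.imread('pics/raw_w9.png'); cv2.imwrite('pics/w9d.png',cv2.resize(a[100:275,160:310],None,fx=4,fy=4,interpolation=2))"; python3 go.py .4814 -.0696 .2 87.6
```

```text
clock: 28.8
eef_pos: [0.5046, 0.033, 0.2953]
orientation: [-2.256, -2.186, 0.001]
contact_force: [0.6, -1.9, -0.4]
gripper_width: 0.0203
clock: 29.3
eef_pos: [0.4887, 0.0096, 0.2957]
orientation: [-2.256, -2.185, 0.001]
contact_force: [-0.1, -0.6, -0.6]
gripper_width: 0.02
slide [-79.4  -4.7  95.8] turn 0.6 | at [0.4887 0.0095 0.2958] th 88.19 tilt 0.05 w 0.02 F [-0.5 -0.2 -1. ] j6 -1.64 t 29.35
```

View pics/w9d.png

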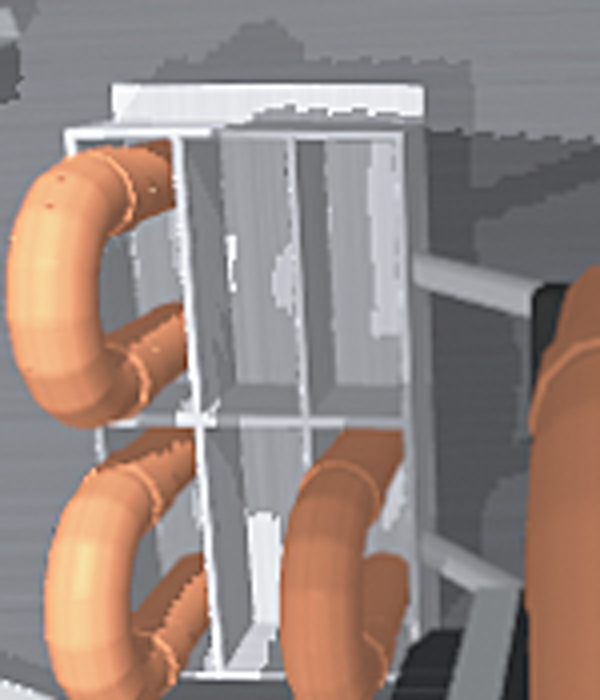

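Run:
```python
from tf import *
trayfit([((66,130),-87,-49),((412,133),-87,49),((413,423),0,49),((202,419),0,-16),((307,423),0,16),((218,674),85,-16),((177,136),-85,-16),((293,136),-85,16)],4,(160,100))
```

```text
tray [ 0.5239 -0.104  -0.0521] -2.98 [[0.4, -0.6], [-1.2, -0.3], [0.2, 0.4], [-0.3, 0.4], [-0.4, -0.1], [0.5, -0.2], [1.1, -0.0], [-0.2, 0.3]]
pocket 0 [ 0.4793 -0.1337  0.005 ]
pocket 1 [ 0.5651 -0.1382  0.005 ]
pocket 2 [ 0.4826 -0.0698  0.005 ]
pocket 3 [ 0.5685 -0.0743  0.005 ]
```

```bash
python3 -m crank '{"slide":[[-35,-3,0],[-75,-5,0],[-80,-6,20],[-80,-6,65],[-80,-6,105]],"turn":[0.8,0.8,0.8,0.8,0.8],"grip":[0.15,0.15,0.15,0.15,0.15]}';python3 -m crank '{"slide":[[0,0,35],[0,0,40],[0,0,40],[0,0,40],[0,0,40]],"turn":[0,0,0,0,0],"grip":[0.15,0.15,0.15,0.15,0.15]}'; python3 go.py .482 -.0697 .107 87.3
python3 - <<'E'
from ov import *
snap('scene','s9.png');snap('side','d9.png')
st=r.read_state(); p=st["eef_pos"]
over([("scene","pics/raw_s9.png"),("side","pics/raw_d9.png")],[.5234,-.1038,-.047],[([p[0],p[1],np.radians(87.3)],p[2]-.1)],[(230,190,330,290),(290,200,400,300)],6)
E
```

```text
clock: 29.85
eef_pos: [0.4804, -0.0711, 0.1904]
orientation: [2.272, 2.168, 0.002]
contact_force: [-0.3, 0.5, -2.4]
gripper_width: 0.0202
clock: 30.35
eef_pos: [0.4814, -0.0713, 0.1542]
orientation: [2.27, 2.166, 0.004]
contact_force: [-0.7, -0.0, -0.5]
gripper_width: 0.0203
slide [ 1.7  0.3 47.2] turn 0.0 | at [ 0.4814 -0.0713  0.1542] th 87.32 tilt 0.3 w 0.0203 F [-0.7 -0.  -0.5] j6 -1.79 t 30.35
```

View pics/ov_scene.png

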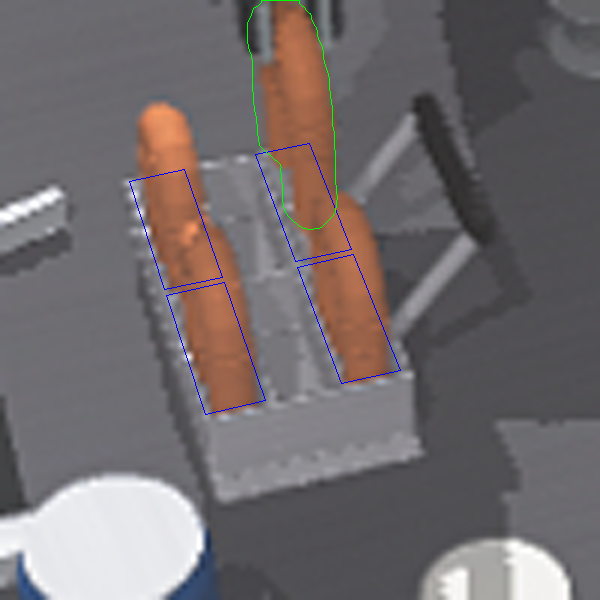

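View pics/ov_side.png

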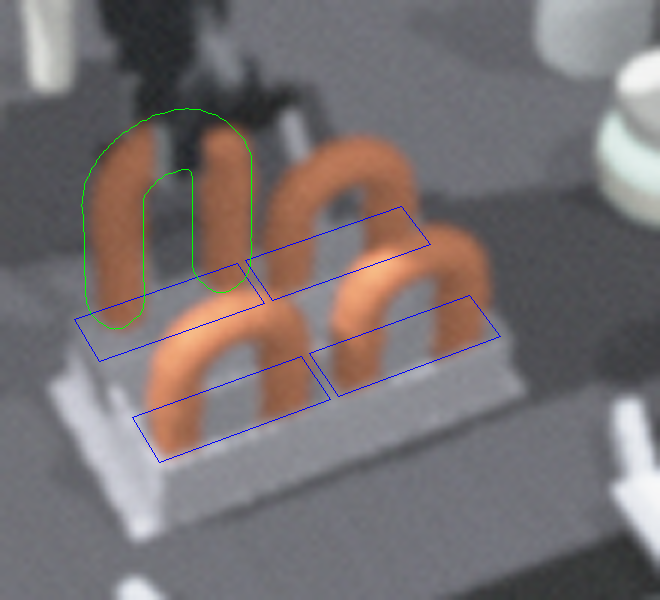

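```bash
python3 -m crank '{"slide":[[1,0,12],[1,0,22],[1,0,34],[1,0,44],[1,0,48]],"turn":[0,0,0,0,0],"grip":[0.15,0.15,0.15,0.15,0.15]}';python3 -m crank '{"slide":[[0,0,0],[0,0,0]],"turn":[0,0],"grip":[0.15,0.15]}';python3 go.py .482 -.0697 .107 87.3; python3 -c "
from h import *
snap('side','d10.png',(270,190,410,300),5.5)"
```

```text
clock: 30.95
eef_pos: [0.4788, -0.0699, 0.1039]
orientation: [-2.272, -2.167, 0.002]
contact_force: [-8.4, 2.0, 23.5]
gripper_width: 0.0202
clock: 31.15
eef_pos: [0.4793, -0.07, 0.1039]
orientation: [-2.273, -2.168, 0.001]
contact_force: [-2.7, 0.2, 5.8]
gripper_width: 0.0201
slide [ 0.4  2.7 -3.1] turn 0.0 | at [ 0.4793 -0.07    0.1039] th 87.3 tilt 0.05 w 0.0201 F [-2.7  0.2  5.8] j6 -1.79 t 31.15
```

View pics/d10.png

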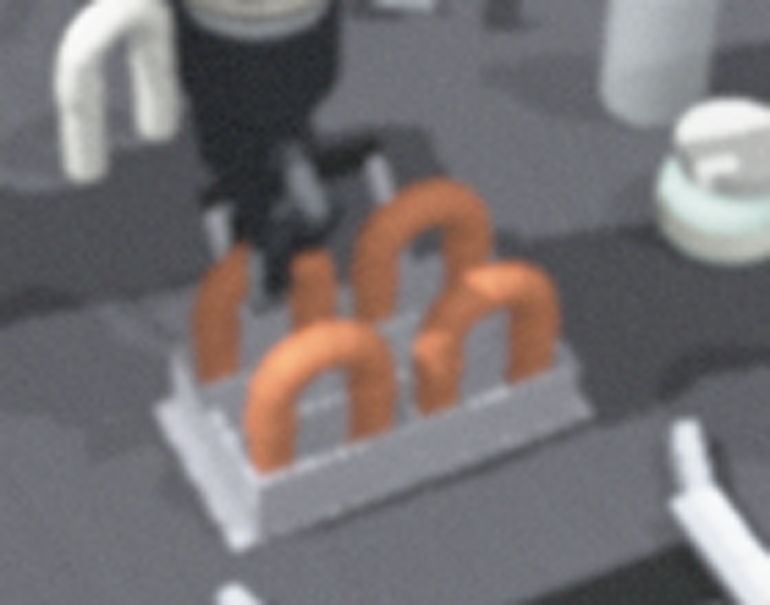

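```bash
python3 -m crank '{"slide":[[0,0,0],[0,0,0],[0,0,0],[0,0,0]],"turn":[0,0,0,0],"grip":[0.42,0.42,0.42,0.42]}';python3 -m crank '{"slide":[[0,0,-20],[0,0,-55],[0,0,-100],[0,0,-140],[0,0,-180]],"turn":[0,0,0,0,0],"grip":[0.42,0.42,0.42,0.42,0.42]}'; python3 go.py .47 -.2 .3 87.3
```

```text
clock: 31.6
eef_pos: [0.4796, -0.07, 0.103]
orientation: [-2.273, -2.168, 0.0]
contact_force: [-0.5, 0.1, -0.2]
gripper_width: 0.0358
clock: 32.1
eef_pos: [0.4795, -0.07, 0.285]
orientation: [2.273, 2.168, 0.0]
contact_force: [0.6, -1.1, -0.8]
gripper_width: 0.0358
slide [-130.3   -3.4  -15. ] turn 0.0 | at [ 0.4795 -0.07    0.285 ] th 87.3 tilt 0.03 w 0.0358 F [ 0.6 -1.1 -0.8] j6 -1.79 t 32.1
```

```bash
python3 -m crank '{"slide":[[-30,0,-20],[-70,0,-40],[-110,0,-45],[-130,0,-45],[-130,0,-45]],"turn":[0,0,0,0,0],"grip":[0.42,0.42,0.42,0.42,0.42]}';python3 -m crank '{"slide":[[0,0,0],[0,0,0],[0,0,0],[0,0,0]],"turn":[0,0,0,0],"grip":[0.42,0.42,0.42,0.42]}'; python3 go.py .47 -.2 .33 87.3;python3 -c "
from h import *
snap('wrist','w14.png')"
```

```text
clock: 32.6
eef_pos: [0.4733, -0.2025, 0.3279]
orientation: [-2.278, -2.164, 0.001]
contact_force: [-0.3, -0.2, -0.0]
gripper_width: 0.0357
clock: 33.0
eef_pos: [0.4736, -0.199, 0.3284]
orientation: [2.271, 2.17, 0.0]
contact_force: [-0.5, 0.2, -0.7]
gripper_width: 0.0357
slide [-1.2 -3.6 -1.6] turn 0.1 | at [ 0.4736 -0.199   0.3284] th 87.39 tilt 0.01 w 0.0357 F [-0.5  0.2 -0.7] j6 -2.03 t 33.0
```

View pics/w14.png

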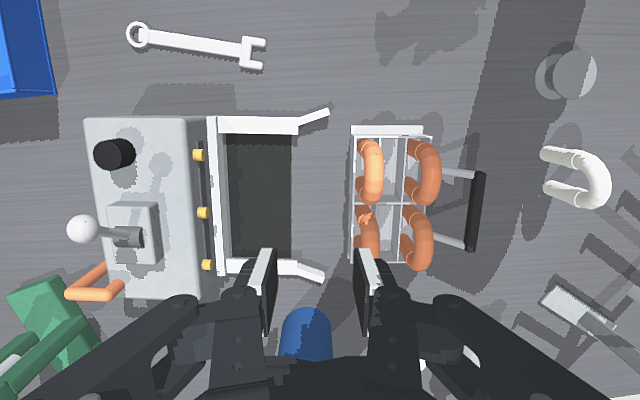

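```bash
python3 -c "
import cv2
a=cv2.imread('pics/raw_w14.png'); cv2.imwrite('pics/w14c.png',cv2.resize(a[95:300,190:350],None,fx=2.9,fy=2.9,interpolation=2));cv2.imwrite('pics/w14d.png',cv2.resize(a[110:290,330:500],None,fx=3.3,fy=3.3,interpolation=2))"
```

```text
(no output)
```

View pics/w14c.png

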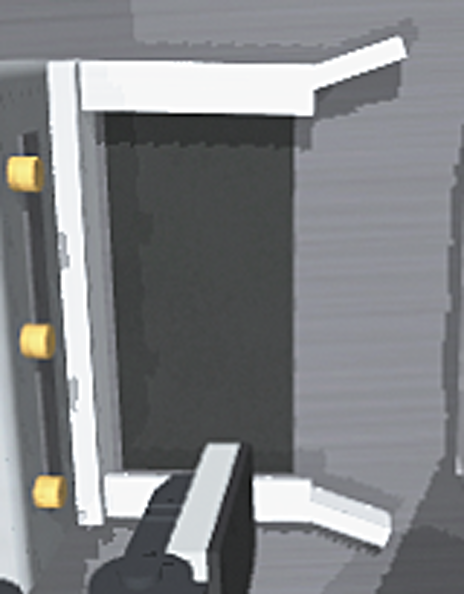

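View pics/w14d.png

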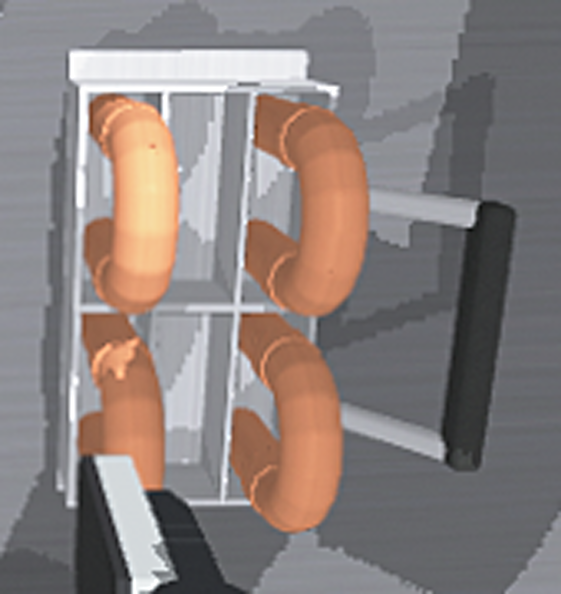

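Run:
```python
from tf import *
W=pose("wrist")
s=lambda c:(c[0]/2.9+190,c[1]/2.9+95)
o=[(W,s(c),(x/1000,y/1000,.02)) for c,x,y in [((312,117),-91,55),((310,479),91,55),((83,110),-91,-51),((105,474),91,-51)]]
q,e=fit(o,[.52,-.28,0]);print("station",q.round(4),np.degrees(q[2]).round(2),e.round(1).tolist())
o=[(W,s(c),(x/1000,y/1000,.02)) for c,x,y in [((312,117),-91,55),((310,479),91,55)]]
q,e=fit(o,[.52,-.28,0]);print("station",q.round(4),np.degrees(q[2]).round(2),e.round(1).tolist())
print("home handle",tw(q,(0,.094,.085)), "lever0", tw(q,(.015-.08*np.sin(.5),-.125,.122+.08*np.cos(.5))),"lever1", tw(q,(.015+.08*np.sin(.5),-.125,.192)))
s=lambda c:(c[0]/3.3+330,c[1]/3.3+110)
P=[(W,s(c),(x/1000,y/1000,z)) for c,x,y,z in [((78,84),-87,-49,.044),((68,504),87,-49,.044),((78,307),0,-49,.044),((340,90),-87,49,.044),((494,207),-50,94,.092),((463,465),50,94,.092)]]
q,e=fit(P,[.52,-.10,0]);print("tray",q.round(4),np.degrees(q[2]).round(2),e.round(1).tolist()); print(tw(q,(0,.094,.085)))
b=onz(W,(82,229),.192);print("ball",b)
```

```text
station [ 0.5184 -0.281  -0.0689] -3.95 [[0.9, -1.1], [0.6, 0.9], [-0.7, -0.2], [-0.9, 0.8]]
station [ 0.5187 -0.282  -0.0669] -3.83 [[0.0, -0.8], [-0.0, 1.1]]
home handle [ 0.52503416 -0.1882517   0.085     ] lever0 [ 0.4870889  -0.40520001  0.1922066 ] lever1 [ 0.56362532 -0.41032911  0.192     ]
tray [ 0.5234 -0.105  -0.0419] -2.4 [[0.1, 0.2], [-0.5, 0.7], [-1.7, 0.1], [-1.0, -1.5], [2.3, -0.5], [0.5, 1.6]]
[ 0.5273832  -0.01112721  0.085     ]
ball [ 0.49104317 -0.40858906  0.192     ]
```

```bash
python3 -m crank '{"slide":[[40,12,0],[85,24,0],[130,38,0],[172,50,10],[191,60,50]],"turn":[0,0,0,0,0],"grip":[0.5,0.5,0.5,0.5,0.5]}';python3 -m crank '{"slide":[[0,0,40],[0,0,80],[0,0,120],[0,0,130],[0,0,130]],"turn":[0,0,0,0,0],"grip":[0.5,0.5,0.5,0.5,0.5]}';python3 go.py .5277 -.0105 .08 87.4;python3 -c "
from h import *
snap('wrist','w15.png')"
```

```text
clock: 33.55
eef_pos: [0.5451, -0.0083, 0.2835]
orientation: [2.262, 2.168, 0.014]
contact_force: [1.1, -1.0, 0.3]
gripper_width: 0.0429
clock: 34.05
eef_pos: [0.5413, -0.0115, 0.1466]
orientation: [-2.27, -2.167, 0.004]
contact_force: [0.9, -0.2, -0.0]
gripper_width: 0.0427
slide [  0.4 -13.3  66.7] turn -0.1 | at [ 0.5413 -0.0115  0.1466] th 87.33 tilt 0.24 w 0.0427 F [ 0.9 -0.2 -0. ] j6 -1.65 t 34.05
```

View pics/w15.png

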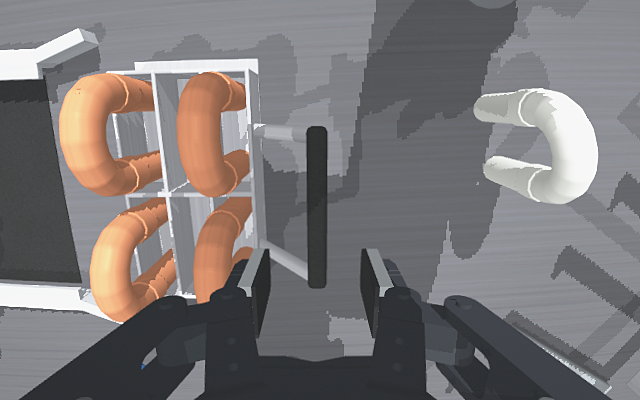

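```bash
python3 -m crank '{"slide":[[0,-13,25],[0,-13,48],[0,-13,60],[0,-13,66],[0,-13,66]],"turn":[0,0,0,0,0],"grip":[0.5,0.5,0.5,0.5,0.5]}';python3 -m crank '{"slide":[[0,0,0],[0,0,0]],"turn":[0,0],"grip":[0.5,0.5]}';python3 go.py .5277 -.0105 .08 87.4;python3 -m crank '{"slide":[[0,0,0],[0,0,0],[0,0,0],[0,0,0],[0,0,0]],"turn":[0,0,0,0,0],"grip":[0.0,0.0,0.0,0.0,0.0]}' 70;python3 go.py .5277 -.0105 .08 87.4;python3 -c "
from h import *
snap('wrist','w16.png')
snap('side','d16.png',(250,170,450,330),3.8)"
```

```text
clock: 34.6
eef_pos: [0.5303, -0.0114, 0.0832]
orientation: [2.272, 2.168, 0.002]
contact_force: [-0.1, 0.5, -0.2]
gripper_width: 0.0427
clock: 34.8
eef_pos: [0.5306, -0.0115, 0.0838]
orientation: [2.272, 2.167, 0.003]
contact_force: [-0.7, -0.3, 0.2]
gripper_width: 0.0426
slide [ 0.8 -2.9  3.8] turn -0.1 | at [ 0.5306 -0.0115  0.0838] th 87.3 tilt 0.16 w 0.0426 F [-0.7 -0.3  0.2] j6 -1.65 t 34.8
clock: 35.3
eef_pos: [0.53, -0.0108, 0.0831]
orientation: [2.273, 2.169, 0.003]
contact_force: [-1.1, 3.5, 4.7]
gripper_width: 0.0106
slide [ 0.2 -2.3  3.1] turn -0.1 | at [ 0.53   -0.0108  0.0831] th 87.31 tilt 0.1 w 0.0106 F [-1.1  3.5  4.7] j6 -1.65 t 35.3
```

View pics/w16.png

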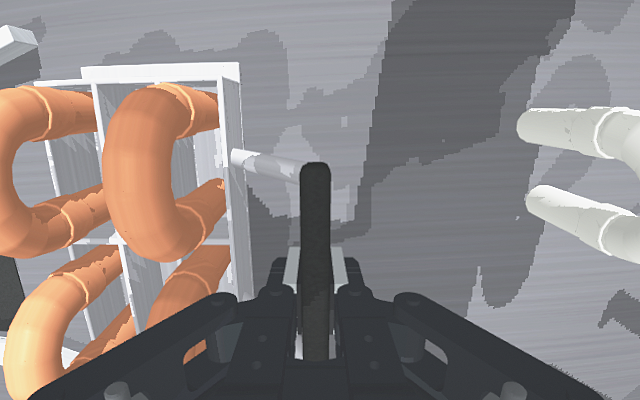

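View pics/d16.png

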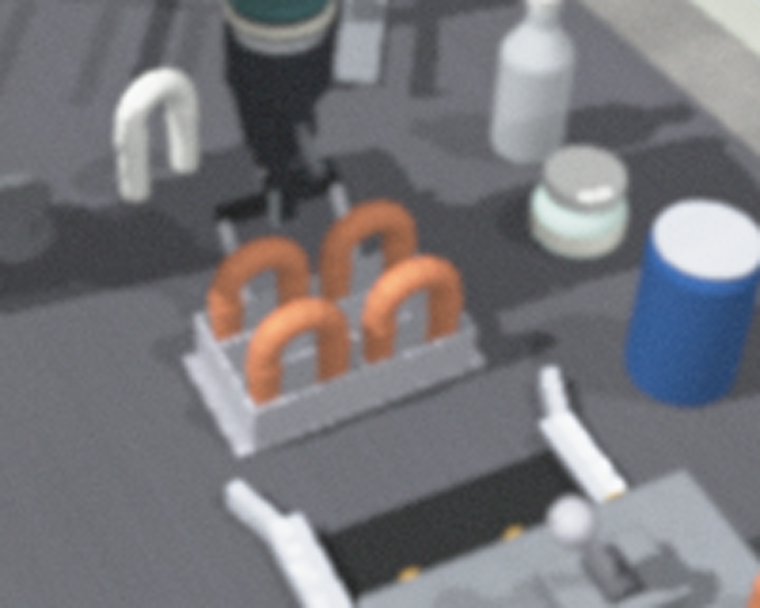

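Run:
```python
from h import *
W=pose("wrist"); print("bar end",onz(W,(315,163),.092), onz(W,(315,165),.085))
snap('scene','s16.png',(180,180,340,300),5)
```

```text
bar end [ 0.47604071 -0.00925239  0.092     ] [ 0.47794282 -0.00933741  0.085     ]
```

View pics/s16.png

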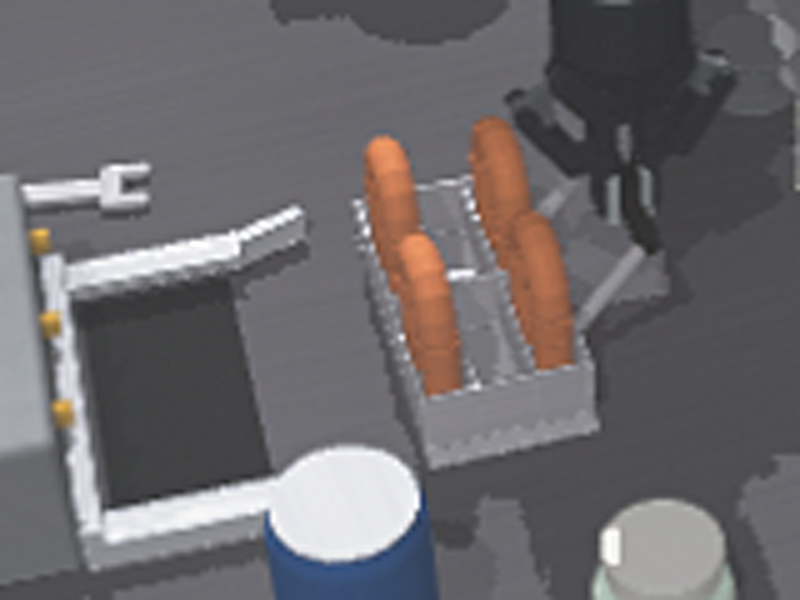

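```bash
python3 -m crank '{"slide":[[-8,2,0],[-16,4,0],[-24,6,0],[-32,8,0],[-40,9,0]],"turn":[0.2,0.5,0.8,1.0,1.2],"grip":[0,0,0,0,0]}' 80;python3 go.py .5276 -.1874 .083 86.15;python3 -c "
from h import *
snap('scene','s17.png',(180,180,340,300),5)"
```

```text
clock: 35.95
eef_pos: [0.5371, -0.0495, 0.0831]
orientation: [-2.293, -2.143, -0.007]
contact_force: [-0.0, 9.7, 6.1]
gripper_width: 0.01
slide [-1.383e+02 -1.000e-01 -6.000e-01] turn -0.0 | at [ 0.5371 -0.0495  0.0831] th 86.11 tilt 0.29 w 0.01 F [-0.   9.7  6.1] j6 -1.7 t 35.95
```

View pics/s17.png

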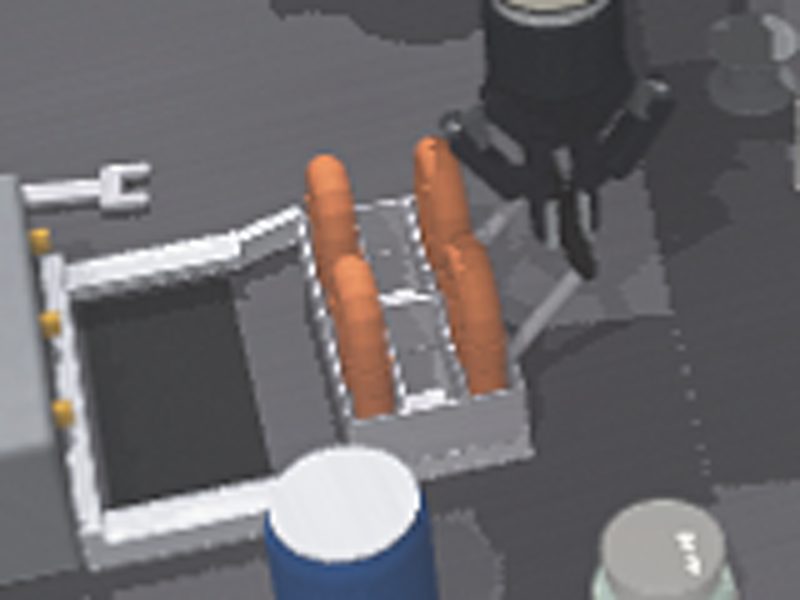

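```bash
python3 -m crank '{"slide":[[-8,0,0],[-16,0,0],[-24,0,0],[-32,0,0],[-40,0,0]],"turn":[0,0,0,0,0],"grip":[0,0,0,0,0]}' 80;python3 go.py .5276 -.1874 .083 86.15;python3 -c "
from h import *
snap('side','d17.png',(270,200,430,330),4.8)
snap('wrist','w17.png')"
```

```text
clock: 36.5
eef_pos: [0.5346, -0.0895, 0.0831]
orientation: [-2.294, -2.144, -0.007]
contact_force: [1.1, 8.5, 6.1]
gripper_width: 0.0105
slide [-98.2  -0.4  -0.3] turn -0.0 | at [ 0.5346 -0.0895  0.0831] th 86.14 tilt 0.29 w 0.0105 F [1.1 8.5 6.1] j6 -1.78 t 36.5
```

View pics/d17.png

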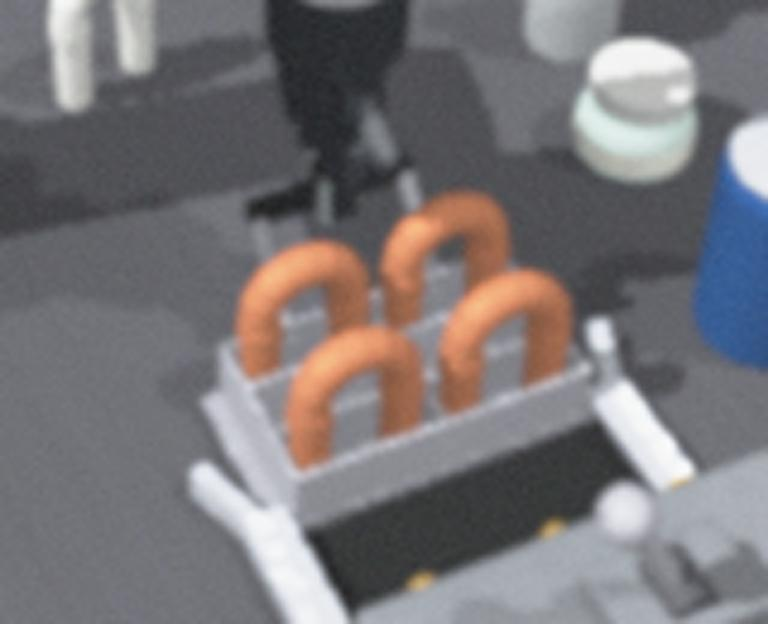

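View pics/w17.png

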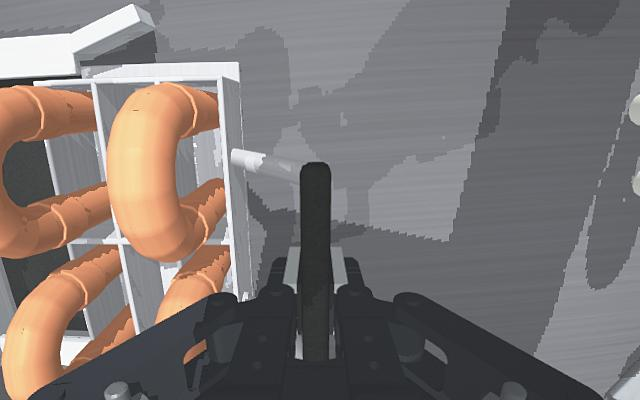

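```bash
python3 -m crank '{"slide":[[-7,0,0],[-14,0,0],[-21,0,0],[-28,0,0],[-35,0,0]],"turn":[0,0,0,0,0],"grip":[0,0,0,0,0]}' 80;python3 -m crank '{"slide":[[-7,0,0],[-14,0,0],[-21,0,0],[-28,0,0],[-35,0,0]],"turn":[0,0,0,0,0],"grip":[0,0,0,0,0]}';python3 go.py .5276 -.1874 .083 86.15;python3 -c "
from h import *
snap('side','d17.png',(270,200,430,330),4.8)
snap('wrist','w17.png')"
```

```text
clock: 37.1
eef_pos: [0.5322, -0.1243, 0.0831]
orientation: [-2.293, -2.144, -0.007]
contact_force: [0.8, 9.3, 6.8]
gripper_width: 0.0103
clock: 37.6
eef_pos: [0.5298, -0.1591, 0.0831]
orientation: [-2.293, -2.144, -0.007]
contact_force: [0.7, 8.7, 6.9]
gripper_width: 0.0102
slide [-28.4  -0.3   0. ] turn -0.0 | at [ 0.5298 -0.1591  0.0831] th 86.14 tilt 0.3 w 0.0102 F [0.7 8.7 6.9] j6 -1.9 t 37.6
```

View pics/d17.png

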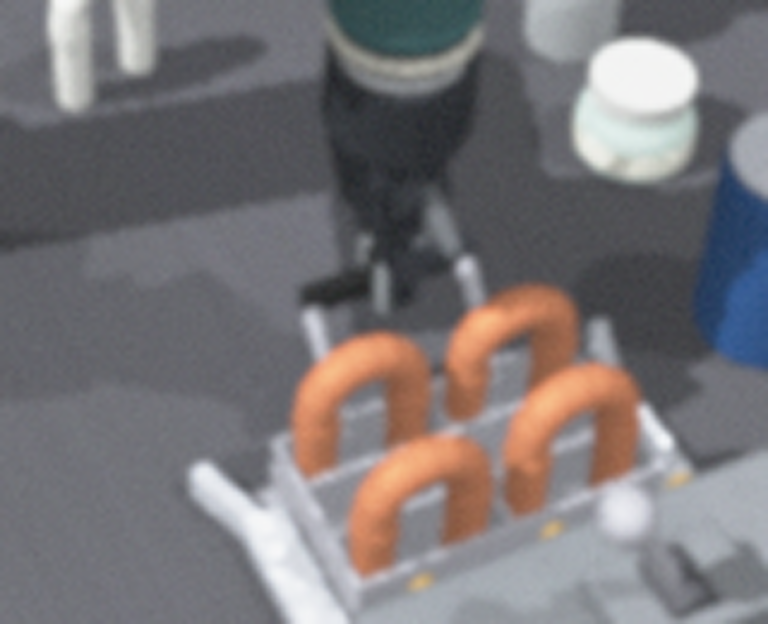

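Smooth. Push the last ~28 mm slowly and watch for the stop's force rise.

```bash
python3 -m crank '{"slide":[[-6,0,0],[-12,0,0],[-18,0,0],[-22,0,0],[-25,0,0]],"turn":[0,0,0,0,0],"grip":[0,0,0,0,0]}' 80;python3 -m crank '{"slide":[[-1,0,0],[-2,0,0],[-3,0,0]],"turn":[0,0,0],"grip":[0,0,0]}';python3 -m crank '{"slide":[[-1,0,0],[-2,0,0]],"turn":[0,0],"grip":[0,0]}';python3 go.py .5276 -.1874 .083 86.15
```

```text
clock: 38.2
eef_pos: [0.5281, -0.1842, 0.0831]
orientation: [-2.294, -2.144, -0.007]
contact_force: [1.0, 9.4, 7.5]
gripper_width: 0.0103
clock: 38.5
eef_pos: [0.5279, -0.1868, 0.0831]
orientation: [-2.293, -2.144, -0.007]
contact_force: [0.7, 8.7, 6.7]
gripper_width: 0.0102
clock: 38.7
eef_pos: [0.5279, -0.1879, 0.0831]
orientation: [-2.292, -2.143, -0.01]
contact_force: [1.5, 13.4, 7.0]
gripper_width: 0.0107
slide [ 0.5 -0.4  0.1] turn -0.0 | at [ 0.5279 -0.1879  0.0831] th 86.14 tilt 0.41 w 0.0107 F [ 1.5 13.4  7. ] j6 -1.95 t 38.7
```

```bash
python3 -m crank '{"slide":[[-1,0,0],[-2,0,0]],"turn":[0,0],"grip":[0,0]}';python3 -m crank '{"slide":[[-1,0,0],[-1,0,0]],"turn":[0,0],"grip":[0,0]}';python3 go.py .5276 -.1874 .083 86.15
```

```text
clock: 38.9
eef_pos: [0.528, -0.1879, 0.0832]
orientation: [-2.29, -2.142, -0.014]
contact_force: [1.7, 18.8, 8.9]
gripper_width: 0.0104
clock: 39.1
eef_pos: [0.528, -0.1879, 0.0832]
orientation: [-2.288, -2.141, -0.016]
contact_force: [2.3, 18.4, 8.8]
gripper_width: 0.0105
slide [ 0.5 -0.4  0.2] turn 0.1 | at [ 0.528  -0.1879  0.0832] th 86.2 tilt 0.72 w 0.0105 F [ 2.3 18.4  8.8] j6 -1.96 t 39.1
```

```bash
python3 -m crank '{"slide":[[-2,0,0],[-3,0,0],[-3,0,0]],"turn":[0,0,0],"grip":[0,0,0]}';python3 go.py .5276 -.1874 .083 86.15; python3 -m crank '{"slide":[[1,0,0],[2,0,0],[3,0,0],[3,0,0]],"turn":[0,0,0,0],"grip":[0,0,0,0]}'; python3 -m crank '{"slide":[[0,0,0],[0,0,0],[0,0,0],[0,0,0],[0,0,0]],"turn":[0,0,0,0,0],"grip":[0.5,0.5,0.5,0.5,0.5]}';python3 go.py .5276 -.1874 .083 86.15;python3 -c "
from h import *
snap('wrist','w18.png')"
```

```text
clock: 39.4
eef_pos: [0.5279, -0.188, 0.0832]
orientation: [-2.284, -2.139, -0.021]
contact_force: [1.2, 26.4, 11.2]
gripper_width: 0.0104
slide [ 0.6 -0.4  0.2] turn 0.1 | at [ 0.5279 -0.188   0.0832] th 86.25 tilt 1.04 w 0.0104 F [ 1.2 26.4 11.2] j6 -1.96 t 39.4
clock: 39.8
eef_pos: [0.528, -0.188, 0.0832]
orientation: [-2.288, -2.142, -0.015]
contact_force: [1.5, 18.9, 9.7]
gripper_width: 0.0106
clock: 40.3
eef_pos: [0.5266, -0.1949, 0.082]
orientation: [-2.296, -2.143, 0.001]
contact_force: [0.9, 0.8, 0.0]
gripper_width: 0.0427
slide [ 7.6  0.5 -1. ] turn -0.1 | at [ 0.5266 -0.1949  0.082 ] th 86.05 tilt 0.03 w 0.0427 F [0.9 0.8 0. ] j6 -1.96 t 40.3
```

View pics/w18.png

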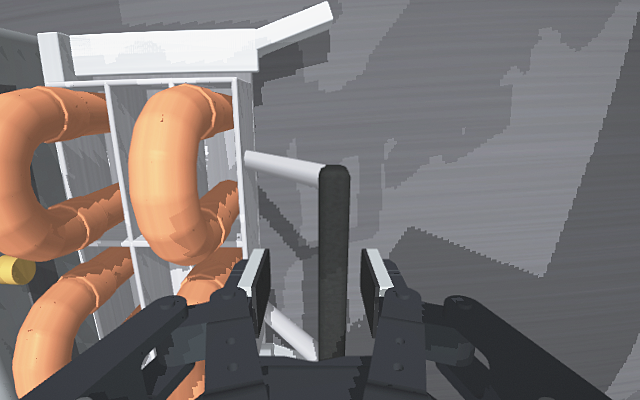

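```bash
python3 -m crank '{"slide":[[0,0,-25],[0,0,-70],[0,0,-120],[0,0,-170],[0,0,-215]],"turn":[0,0,0,0,0],"grip":[0.5,0.5,0.5,0.5,0.5]}';python3 go.py .447 -.403 .3 86.1; python3 -c "
from h import *
snap('wrist','w19.png');snap('side','d19.png',(270,200,470,390),3)"
```

```text
clock: 40.85
eef_pos: [0.5267, -0.1946, 0.3001]
orientation: [2.295, 2.143, 0.001]
contact_force: [-0.4, -0.2, 0.9]
gripper_width: 0.0426
slide [-2.133e+02 -6.520e+01  2.000e-01] turn -0.0 | at [ 0.5267 -0.1946  0.3001] th 86.07 tilt 0.11 w 0.0426 F [-0.4 -0.2  0.9] j6 -1.96 t 40.85
```

View pics/w19.png

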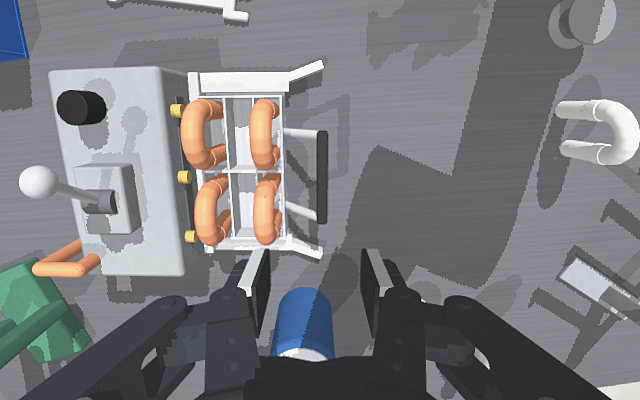

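View pics/d19.png

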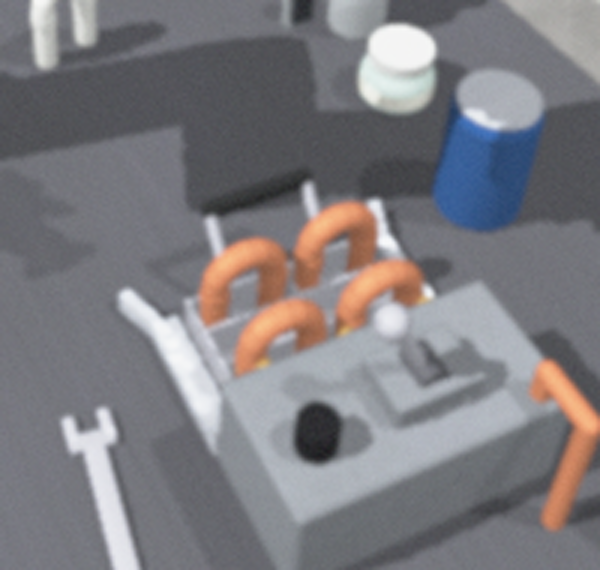

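```bash
python3 -c "
from h import *
W=pose('wrist');print(onz(W,(39,182),.193),onz(W,(82,105),.13))"; python3 -m crank '{"slide":[[-40,-12,0],[-85,-26,0],[-130,-40,0],[-170,-52,0],[-210,-65,0]],"turn":[0,0,0,0,0],"grip":[0,0,0,0,0]}' 40;python3 -m crank '{"slide":[[-3,-1,0],[-3,-1,0],[-3,-1,0],[-3,-1,0],[-3,-1,0]],"turn":[0,0,0,0,0],"grip":[0,0,0,0,0]}';python3 go.py .447 -.405 .182 86.1; python3 -c "
from h import *
snap('wrist','w20.png');snap('side','d20.png',(270,160,470,350),3)"
```

```text
[ 0.49501801 -0.41504476  0.193     ] [ 0.43731313 -0.40742713  0.13      ]
clock: 41.45
eef_pos: [0.4467, -0.4011, 0.2966]
orientation: [-2.296, -2.144, -0.0]
contact_force: [1.1, -0.1, -0.1]
gripper_width: -0.0001
clock: 41.95
eef_pos: [0.4472, -0.4012, 0.2976]
orientation: [2.293, 2.146, 0.0]
contact_force: [-0.4, -0.5, 0.3]
gripper_width: 0.0001
slide [ -3.7   0.  115.6] turn 0.1 | at [ 0.4472 -0.4012  0.2976] th 86.21 tilt 0.03 w 0.0001 F [-0.4 -0.5  0.3] j6 -2.33 t 41.95
```

View pics/w20.png

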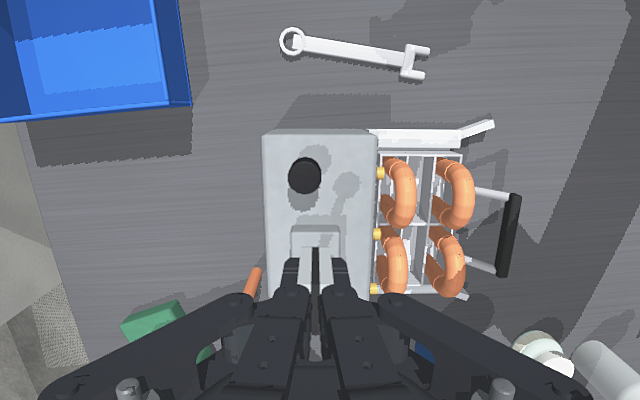

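View pics/d20.png

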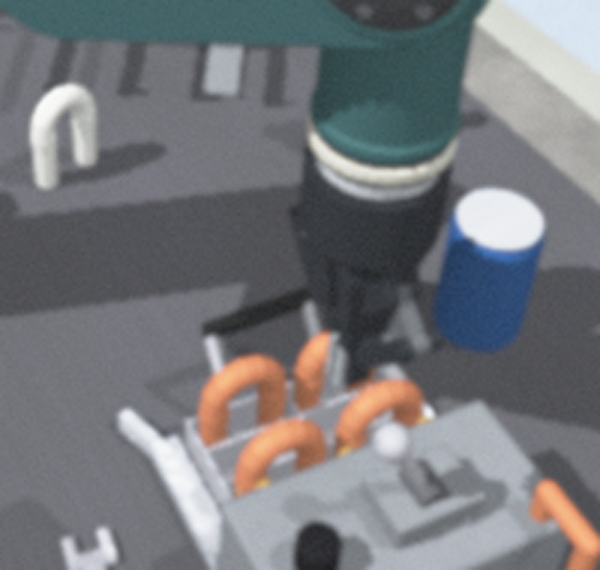

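Run:
```python
from h import *
def tri(obs):
    A=np.zeros((3,3));b=np.zeros(3)
    for t,d in obs:
        d=d/np.linalg.norm(d);M=np.eye(3)-np.outer(d,d);A+=M;b+=M@t
    return np.linalg.solve(A,b)
S,D,W=pose("scene"),pose("side"),pose("wrist")
snap('scene','s20.png',(110,170,310,310),4)
print("ball",tri([ray(D,(400,307.3)),ray(S,(155.75,212.5))]))
print("knob", tri([ray(D,(318/3+270,533/3+160)),ray(W,(305,172))]))
```

```text
ball [ 0.49090918 -0.40286646  0.19217841]
knob [ 0.42995982 -0.41147625  0.14200384]
```

View pics/s20.png

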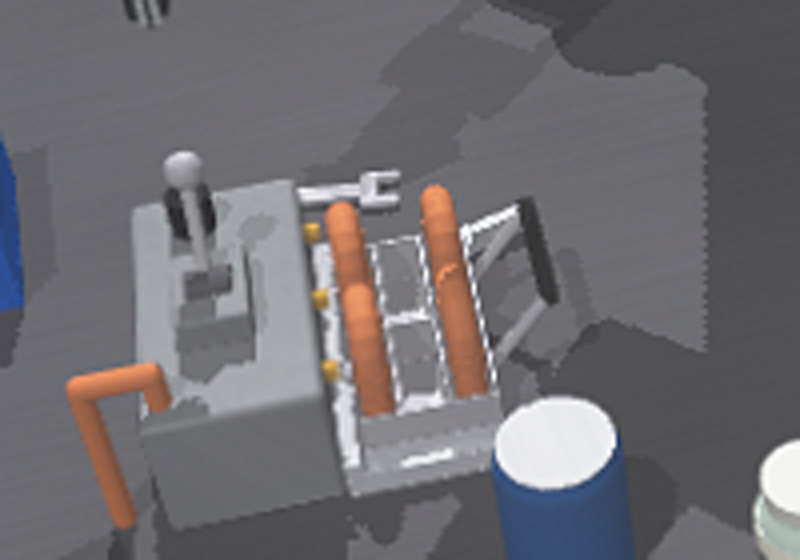

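```bash
python3 -m crank '{"slide":[[-3,0,40],[-3,0,80],[-3,0,105],[-3,0,110],[-3,0,110]],"turn":[0,0,0,0,0],"grip":[0,0,0,0,0]}';python3 go.py .541 -.4078 .188 86.1; python3 -c "
from h import *
snap('scene','s21.png',(110,150,310,290),4)"
```

```text
clock: 42.6
eef_pos: [0.4462, -0.4049, 0.1868]
orientation: [-2.294, -2.144, -0.0]
contact_force: [-0.7, -0.0, -0.1]
gripper_width: -0.0002
slide [ 3.6 94.8 -1.3] turn 0.0 | at [ 0.4462 -0.4049  0.1868] th 86.12 tilt 0.09 w -0.0002 F [-0.7 -0.  -0.1] j6 -2.33 t 42.6
```

View pics/s21.png

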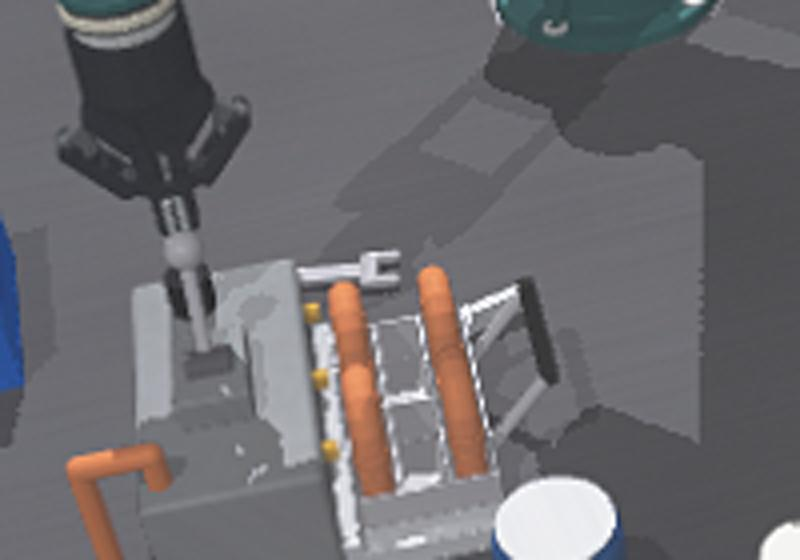

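```bash
python3 -m crank '{"slide":[[0,12,0],[0,24,0],[0,36,0],[0,48,0],[0,58,0]],"turn":[0,0,0,0,0],"grip":[0,0,0,0,0]}';python3 -m crank '{"slide":[[0,9,0],[0,18,0],[0,26,0],[0,32,0],[0,34,0]],"turn":[0,0,0,0,0],"grip":[0,0,0,0,0]}';python3 go.py .541 -.4078 .188 86.1; python3 -c "
from h import *
snap('scene','s21.png',(110,150,310,290),4)"
```

```text
clock: 43.15
eef_pos: [0.5057, -0.4094, 0.1875]
orientation: [2.295, 2.145, 0.0]
contact_force: [-1.3, 0.2, 1.3]
gripper_width: 0.0
clock: 43.65
eef_pos: [0.5386, -0.4116, 0.1869]
orientation: [-2.295, -2.145, -0.0]
contact_force: [-1.2, -0.3, 0.7]
gripper_width: 0.0003
slide [ 3.9  2.1 -1.1] turn 0.0 | at [ 0.5386 -0.4116  0.1869] th 86.12 tilt 0.03 w 0.0003 F [-1.2 -0.3  0.7] j6 -2.24 t 43.65
```

View pics/s21.png

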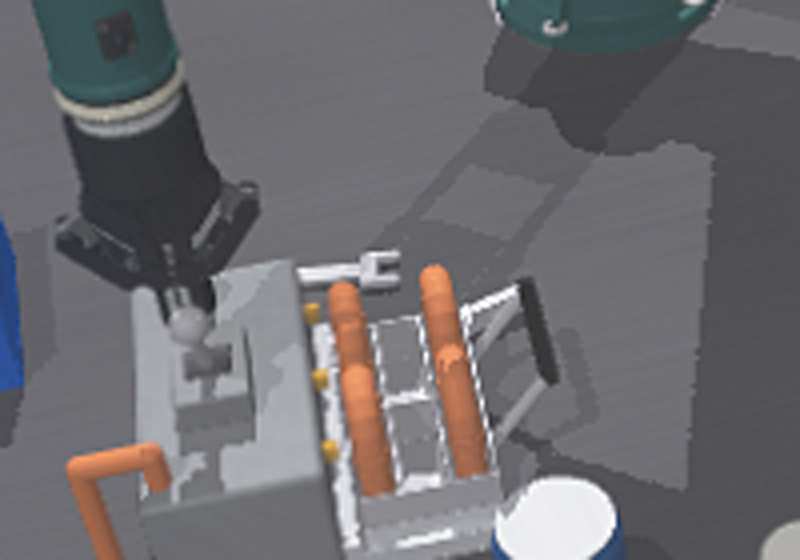

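```bash
python3 -m crank '{"slide":[[1,2,0],[2,4,0],[2,6,0]],"turn":[0,0,0],"grip":[0,0,0]}';python3 -m crank '{"slide":[[0,2,0],[0,4,0]],"turn":[0,0],"grip":[0,0]}'
```

```text
clock: 44.0
eef_pos: [0.5406, -0.411, 0.1872]
orientation: [-2.295, -2.138, 0.01]
contact_force: [-12.4, -1.7, 2.4]
gripper_width: 0.0
clock: 44.2
eef_pos: [0.541, -0.4112, 0.1872]
orientation: [-2.291, -2.131, 0.017]
contact_force: [-22.4, 1.4, 5.7]
gripper_width: 0.0
```

```bash
python3 -m crank '{"slide":[[0,-6,0],[0,-14,0],[0,-30,0],[0,-35,-40],[0,-35,-80]],"turn":[0,0,0,0,0],"grip":[0,0,0,0,0]}';python3 -m crank '{"slide":[[0,-50,-20],[0,-100,-30],[0,-150,-30],[0,-150,-30],[0,-150,-30]],"turn":[0,0,0,0,0],"grip":[0,0,0,0,0]}'; python3 -c "
from h import *
snap('scene','s22.png',(110,170,310,310),4);snap('side','d22.png',(270,200,470,390),3);snap('wrist','w22.png')"
```

```text
clock: 44.7
eef_pos: [0.5119, -0.4067, 0.2655]
orientation: [-2.292, -2.141, -0.001]
contact_force: [1.1, 0.4, 1.3]
gripper_width: -0.0
clock: 45.2
eef_pos: [0.363, -0.3976, 0.2983]
orientation: [2.295, 2.141, 0.001]
contact_force: [0.0, 0.7, 0.6]
gripper_width: -0.0001
```

View pics/s22.png

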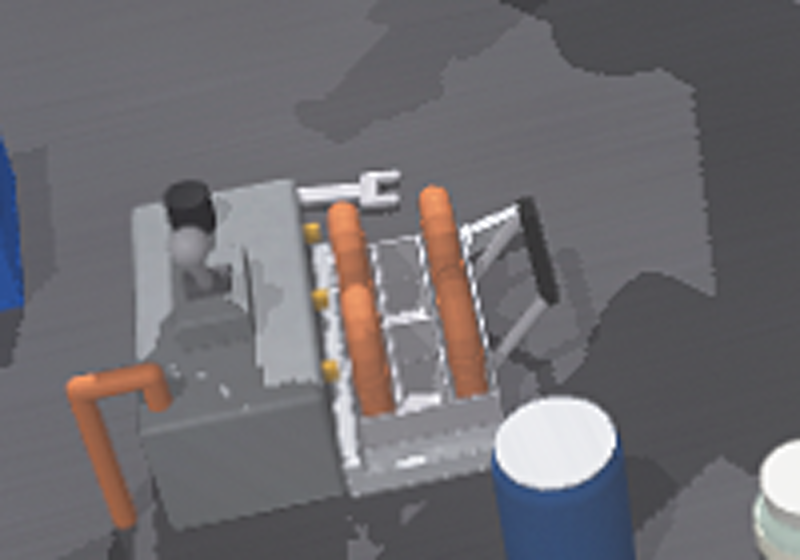

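View pics/d22.png

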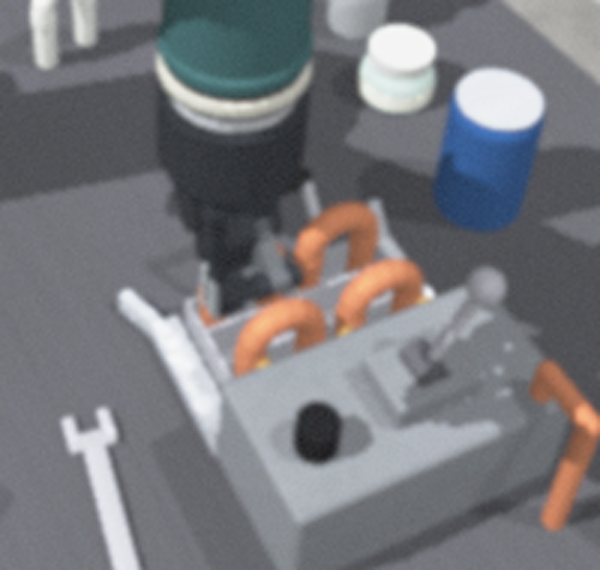

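View pics/w22.png

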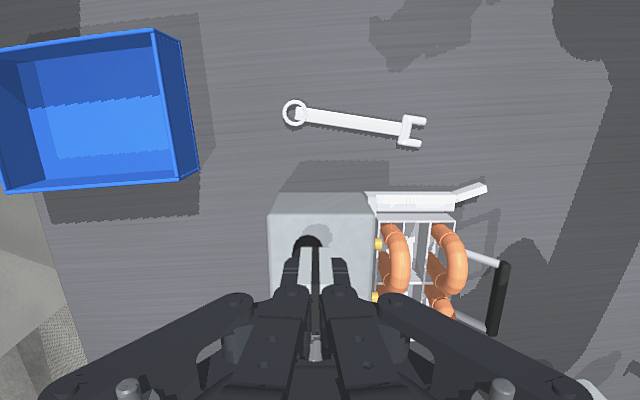

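Run:
```python
from h import *
def tri(obs):
    A=np.zeros((3,3));b=np.zeros(3)
    for t,d in obs:
        d=d/np.linalg.norm(d);M=np.eye(3)-np.outer(d,d);A+=M;b+=M@t
    return np.linalg.solve(A,b)
S,D=pose("scene"),pose("side")
print("ball",tri([ray(D,(432.3,295)),ray(S,(157.5,231.75))]))
q=[.5185,-.281,np.radians(-3.85)]
a=cv2.imread("pics/raw_s22.png");u0,v0=180,200;im=cv2.resize(a[200:300,180:270],None,fx=6,fy=6,interpolation=2)
for p in [(-.043,-.032),(.043,-.032),(-.043,.032),(.043,.032)]:
    X=np.array([tw(q,(p[0]+sx*.041,p[1]+sy*.014,.044)) for sx,sy in [(-1,-1),(1,-1),(1,1),(-1,1)]])
    cv2.polylines(im,[((proj(S,X)-[u0,v0]+.5)*6).astype(int)],True,(255,0,0),1)
cv2.imwrite("pics/fin.png",im)
```

```text
ball [ 0.56673134 -0.40782516  0.1908015 ]
```

View pics/fin.png

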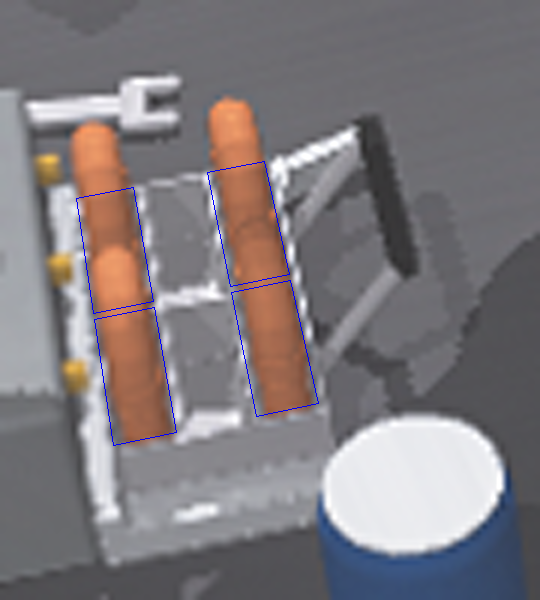

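```bash
python3 -m crank '{"slide":[[0,0,0],[0,0,0],[0,0,0]],"turn":[0,0,0],"grip":[0,0,0]}'; python3 -c "
from bench import sign_off
print(sign_off())"
```

```text
clock: 45.65
eef_pos: [0.3643, -0.3977, 0.2969]
orientation: [-2.294, -2.145, -0.0]
contact_force: [0.1, -0.5, -0.7]
gripper_width: 0.0002
the job is handed in; nothing more can be done
None
```

The job is done and handed in at about 46 s of the 208 s allowed. All four copper bends stand feet down, one to a pocket. The loaded tray is pushed home against the stop, and the lever is thrown fully over, away from the robot.

- **Tray knock:** the tray was shifted about 1 cm, with a small turn, after the second bend. I saw it in the wrist view, measured it again, and placed the last two bends to the new position.
- **Tray home:** the tray stopped within about 1 mm of where I expected. The push force then rose from about 9 N to 26 N with no further movement. In the last picture the pocket outlines drawn for a fully home tray match the real ones to within about a pixel.
- **Lever:** the lever stopped moving as the push rose to 22 N. The cameras put the ball at (0.567, -0.408, 0.191) m, about 3 mm from where it should be at full throw.
- **Last bend:** it met the pocket floor with a brief 23 N at the wrist, and stands upright like the others.
- **Other items:** I touched none of the bystanders or the white bend. I did not measure their positions at the end. Those visible in the last pictures looked undisturbed.

No check failed. Repeat measurements disagreed by 1–2 mm, and by up to about 1 cm for the starting ball position from a single view. I used the position from two cameras instead.

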